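# Clear a jammed thread-reel tube

## Task

A reel of thread is stuck at the foot of the clear square tube lying on the table, behind the stiff spring tongues in its white collar. Tip the tube into the empty channel of the sloping feed rack, white collar downhill and right against the end stop, then use the wooden stick that lies half under the little shelf to push the reel right through the tube so that it drops into the card box. Leave the tube in its channel, take the stick out again and lay it on the table, and leave the other things where they are.

Things in the scene. Friction and masses are not known exactly. Their poses are not given: they have to be found in the camera images.
- tube: Loose clear square tube, 170 long, 42 x 42 outside, bore 34 x 34, walls 4, 160 g, open at both ends. Origin: middle of its length, on its underside (bore axis 21 above). x runs along it to the foot, the end with the 35 long opaque white collar; the all-clear end is the mouth. z is up as it lies on the table.
- tube_mouth (a point): Centre of the tube's mouth (on the bore's axis, at the end face).
- tube_foot (a point): Centre of the tube's foot end. Inside the collar, on the walls at +y and -y of the tube, two sprung ridges (tongues) stand 25 apart, crest 17 in from the foot; they give outwards when a flange is forced past, at about 8 to 20 N of push. The stick passes between them freely.
- reel: The stuck wooden reel, 60 long, 50 g, lying along the bore near the foot: two flanges 30 across, 5 thick, waist 22. Origin: its centre; x along its axis. The tongues catch its flanges in turn, the second when it sticks out about 50. Its rear face, at first 79 to 92 from the mouth, must be pushed to about 160 from the mouth; then it falls.
- stick: Loose wooden stick, 16 x 16, 200 long, 90 g, with a steel-capped tip; balance point 28 from the middle towards the tip. Origin: its centre; x along it towards the tip. At the start it lies on the table with its tail (about 50) under the shelf and its tip out in front.
- stick_tip (a point): Centre of the stick's tip face.
- stick_tail (a point): Centre of the stick's tail face.
- rack: Fixed plywood feed rack, base 150 x 214, highest edge about 200 up, with two side-by-side channels sloping down at 35 degrees. Origin: under its middle on the table; x is the level downhill direction, y across; the empty channel is on the -y side, a full tube (part of the rack) lies in the other, its near side 79 from the empty channel's middle.
- bed: The rack's empty channel. Origin: on its floor, mid-width, at the end stop, 88 above the table. x downhill along it, y across, z square to the floor, up. Floor 185 long; side lips 7 high, 45 apart. The stop (3 high sill, two posts 36 apart) catches the tube's walls and lets the reel through. Tube home: its origin at x = -85, y = 0, z = 0 here, its x along this x.
- box: Fixed open card box on the table under the foot of the rack, 165 x 240, walls 50 high and 4 thick, with one cross wall; scissors lie in its +y half. Origin: middle of its underside, axes nearly as the rack's.
- riser: Fixed low wooden shelf, 150 (x) x 190 (y), top 54 up, open beneath (44 clear) between legs at its y ends; stock stands on its rear (+x) half, up to 114 up. Origin: under its middle on the table. The stick lies under it roughly along x, tip to -x, sticking out about 150 beyond its front edge (x = -75).
- cone: Bystander, to be left alone: green cone of thread, 76 wide, 112 tall. Origin: middle of its underside.
- jar: Bystander, to be left alone: amber glass jar with steel lid, 60 wide, 85 tall. Origin: middle of its underside.
- tape: Bystander, to be left alone: black tape dispenser, 130 x 55, 75 tall. Origin: middle of its underside.
- scissors: Bystander, to be left alone: scissors lying flat, about 140 long. Origin: middle of its underside.
- sparereel: Bystander, to be left alone: spare wooden reel with green thread standing on end, 30 wide, 60 tall. Origin: middle of its underside.
- halfreel: Bystander, to be left alone: spare wooden reel with white thread standing on end, 30 wide, 60 tall. Origin: middle of its underside.
Not all that is in view belongs to the job. Several things look just like the tube: the one meant starts farthest to the robot's right.

How it is judged:
By the outcome, as a careful person would: the job done as asked, in the order asked, and still so for the second after the job is handed in, with the robot touching nothing.
It also fails if it takes over 72 s, if anything falls off the work surface, if the arm or the gripper's body presses on something with over 40 N, if the wrist force passes 120 N, or if a joint passes its speed limit or range.

## Robot

A 7-joint arm with a two-finger parallel gripper is mounted at the origin on the work surface. World frame = base frame: x ahead of the robot, y to its left, z up, the work surface at z = 0. Lengths are in m, angles in rad, forces in N, time in s.
With the tool pointing down it reaches from about 0.425 to 1.025 m from the base axis. Payload 9.4 kg.
Tool frame: the origin (TCP) lies at the very end of the fingers, on their centre line; the grasp point (between the pads) lies 19 mm behind it; y points along the fingers, x is the direction in which the jaws open and shut, and the axes are right-handed (so a half turn about y gives the same grasp; the last joint's range is limited). The gripper opens to 85 mm and grips with 20 to 120 N. Pads are 22 mm wide; open, the fingers measure 114 mm over their backs; the gripper's body (76 mm by 85 mm) begins 54 mm behind the grasp point. The pads swing forward as they close: fully open they stand 13 mm farther back than shut.
Start: joints at [1.053, 0.599, -0.003, 1.599, 0.002, 0.943, -0.08], TCP at [0.309, -0.656, 0.206] pointing down, gripper open.
Joint ranges: [-2.57, 2.57], [-0.35, 1.97], [-1.29, 1.29], [0.11, 2.56], [-1.05, 4.19], [0.11, 1.86], [-2.63, 2.63]. Speed limits (rad/s): [2.22, 2.22, 3.01, 3.01, 3.14, 3.14, 3.14].

## Interface

Orientations are given as a 3x3 rotation matrix whose columns are the frame's x, y, z axes.
In Python, from cell import ctrl, cams gives the robot as it stands.
- The arm moves only by the tool carry_out, never from a script. Its argument "plan" is a list of rows, each a list of 3 entries, a list of its own where there are three numbers: the shift along the world's x, y, z in cm, then the turn about the world's z in rad, then the finger opening in cm, from 0 to 8.54. A call has 1 to 8 rows; each row shifts and turns the pose as measured when the row begins; what a row does not reach is not made up. A row lasts 1/10 s, in which the tool goes at most 50 mm and 8.59 degrees, less where a joint would pass 70% of its speed; a pose out of reach is approached as far as the arm can. A call with a gripper value outside its range is refused whole. The fingers move at their own pace and stop on an object; "squeeze" is the grip in N (left out, the last holds). Time passes only in rows, so rows that do not move let the fingers close. It gives the time, the measured TCP pose, the force and the opening at its end, in the units of the state.
- ctrl.get_obs(): the state, without advancing time (a new reading comes with each control period).
- cams.get_image(name): name is "side" or "top"; returns a dict with "img" (480x640x3 uint8, red, green, blue), "mtx" (3x3 intrinsics, pixels), "extrinsics" (4x4, takes a point from camera to world coordinates). Camera axes: x right, y up, looking along -z (the intrinsics and any distortion apply to the point x, -y, -z); pixel columns grow to the right and rows downward; lengths in m; the calibration is good to about 2 mm. A picture is of the moment at which its call begins. There is no depth.
- ctrl.sign_off(): hands the job in, once; it reports no verdict.
Trained networks look in a picture, given as the dict that the camera call returned (one of the last four; its "shot" number tells which), for a name from the list of things; names that differ only in an ending like _2 or _b are one class to them, and where a whole thing is asked for, a point or a joint stands for the part that bears it (a point fixed in the world has none). Each returns a list of dicts, best first, with "conf" (0 to 1); they miss things now and then, are a little off and sometimes report something else, mostly with a low value. They report only what shows in the picture. A call takes as long as a camera call. They do not tell look-alikes from the thing itself.
- cams.find_in(target, picture): "extent" ([left, top, width, height] in pixels, round what is visible of it).
- cams.masks_of(target, picture): "mask" (480x640 bool, what is visible of it) and "extent" ([left, top, width, height] in pixels, round what is visible of it).
The state is a dict: "t": time; "joints": joint angles; "joint_velocities": joint speeds; "joint_torque": joint torques, N m; "ee_pos": TCP position; "tool_rot": TCP orientation; "ft_force": force on the tool from outside, world axes, zero at the start; "torque": the same for the moment, N m; "width": opening from 0.0 (shut) to 1.0 (fully open).
Only numpy, scipy, OpenCV 4.12 (cv2) and the standard library are available. Lean on these libraries where they do the work, as an engineer would, in place of code of your own. Each camera call takes 0.05 s, during which the arm holds its last target. There are 200 camera calls.

## Working session

There is one attempt and no reset: what is moved stays moved. The work goes in short steps, Python scripts to look and compute and a tool call to move; the robot and the scene stay as the last step left them, time stands still between calls to the robot, and variables do not carry over. Pictures are saved under pics/ and viewed, about 8 in all and at most 12, crops included, and the job is handed in when it is done.

Besides the shell and the picture viewer there is one more tool, called as a command line: name --argument value ..., lists and objects as JSON in quotes. carry_out: Moves the arm, as the interface text tells. Its arguments: {"type":"object","properties":{"plan":{"type":"array","items":{"type":"array"}},"squeeze":{"type":"number"}},"required":["plan"]}

```bash
mkdir -p pics; ls; cat > h.py <<'E'
import numpy as np, cv2
from cell import ctrl, cams
def ray(p,uv):
    K=np.array(p["mtx"]);E=np.array(p["extrinsics"])
    d=np.linalg.inv(K)@np.array([uv[0],uv[1],1.0]); d=np.array([d[0],-d[1],-d[2]])
    return E[:3,3],E[:3,:3]@d
def onz(p,uv,z):
    o,d=ray(p,uv); return o+d*(z-o[2])/d[2]
def proj(p,X):
    K=np.array(p["mtx"]);E=np.array(p["extrinsics"])
    c=(np.atleast_2d(X)-E[:3,3])@E[:3,:3]; c=c*[1,-1,-1]; q=c@K.T
    return q[:,:2]/q[:,2:]
def tri(p1,u1,p2,u2):
    o1,d1=ray(p1,u1);o2,d2=ray(p2,u2)
    s=np.linalg.lstsq(np.c_[d1,-d2],o2-o1,rcond=None)[0]
    a,b=o1+d1*s[0],o2+d2*s[1]; return (a+b)/2,np.linalg.norm(a-b)
def save(p,n,box=None,sc=1):
    im=cv2.cvtColor(p["img"],cv2.COLOR_RGB2BGR)
    if box: im=im[box[1]:box[3],box[0]:box[2]]
    if sc!=1: im=cv2.resize(im,None,fx=sc,fy=sc,interpolation=cv2.INTER_CUBIC)
    cv2.imwrite("pics/"+n+".png",im)
E
python3 - <<'E'
from h import *
np.set_printoptions(precision=3,suppress=True)
o=ctrl.get_obs();print(o)
for n in("top","side"):
    p=cams.get_image(n);save(p,n+"0");print(n,p.keys(),p["mtx"],p["extrinsics"])
    for t in"tube rack stick riser box cone jar tape".split():
        for f in cams.find_in(t,p)[:4]:
            e=f["extent"];print(t,round(f["conf"],2),np.round(e),onz(p,(e[0]+e[2]/2,e[1]+e[3]/2),0.02))
E
```

```text
pics
{'t': 0.0, 'joints': array([ 1.053,  0.6  , -0.003,  1.6  ,  0.002,  0.943, -0.08 ]), 'joint_velocities': array([ 0.   ,  0.001,  0.001, -0.001,  0.002, -0.001, -0.001]), 'joint_torque': array([  0.   , -77.645,   1.565, -25.8  ,   0.012,   0.009,   0.   ]), 'ee_pos': array([ 0.309, -0.655,  0.205]), 'tool_rot': array([[ 0.427, -0.001,  0.904],
       [-0.904,  0.001,  0.427],
       [-0.002, -1.   , -0.   ]]), 'ft_force': array([-0.08 ,  0.029,  0.193]), 'torque': array([-0.045,  0.001, -0.018]), 'width': 1.0047330789085587}
top dict_keys(['img', 'mtx', 'extrinsics', 'shot']) [[456.159   0.    308.818]
 [  0.    456.159 235.323]
 [  0.      0.      1.   ]] [[ 0.006  0.983 -0.183  0.263]
 [-1.     0.006  0.001  0.099]
 [ 0.002  0.183  0.983  1.626]
 [ 0.     0.     0.     1.   ]]
tube 0.91 [163. 215.  38.  36.] [0.569 0.553 0.02 ]
tube 0.89 [201. 264.  27.  51.] [0.369 0.427 0.02 ]
tube 0.87 [124. 278.  47.  39.] [0.339 0.66  0.02 ]
tube 0.84 [220. 209.  50.  19.] [0.624 0.33  0.02 ]
rack 0.69 [321. 192.  59.  69.] [ 0.596 -0.052  0.02 ]
stick 0.56 [411. 246.   6.  45.] [ 0.447 
[... 420 characters left out ...]
nsics', 'shot']) [[515.795   0.    315.49 ]
 [  0.    515.795 235.496]
 [  0.      0.      1.   ]] [[ 0.969  0.119 -0.218  0.227]
 [-0.248  0.517 -0.82  -1.194]
 [ 0.015  0.848  0.53   0.898]
 [ 0.     0.     0.     1.   ]]
tube 0.81 [306. 194.  22.  26.] [0.641 0.345 0.02 ]
rack 0.95 [300. 222.  83.  78.] [0.63  0.009 0.02 ]
stick 0.61 [295. 330.  45.  13.] [ 0.478 -0.29   0.02 ]
riser 0.82 [328. 278.  78.  85.] [ 0.614 -0.261  0.02 ]
riser 0.55 [377. 225.  26.  41.] [0.801 0.054 0.02 ]
box 0.75 [329. 222.  32.  11.] [0.695 0.187 0.02 ]
cone 0.7 [379. 229.  24.  38.] [0.798 0.043 0.02 ]
jar 0.76 [402. 272.  22.  37.] [ 0.78  -0.175  0.02 ]
tape 0.59 [350. 207.  30.  24.] [0.777 0.227 0.02 ]
```

```bash
python3 - <<'E'
import cv2
a=cv2.imread("pics/top0.png")[150:340,100:480];cv2.imwrite("pics/top0c.png",cv2.resize(a,None,fx=2.1,fy=2.1,interpolation=2))
a=cv2.imread("pics/side0.png")[130:400,180:500];cv2.imwrite("pics/side0c.png",cv2.resize(a,None,fx=2.2,fy=2.2,interpolation=2))
E
```

```text
(no output)
```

View pics/top0c.png

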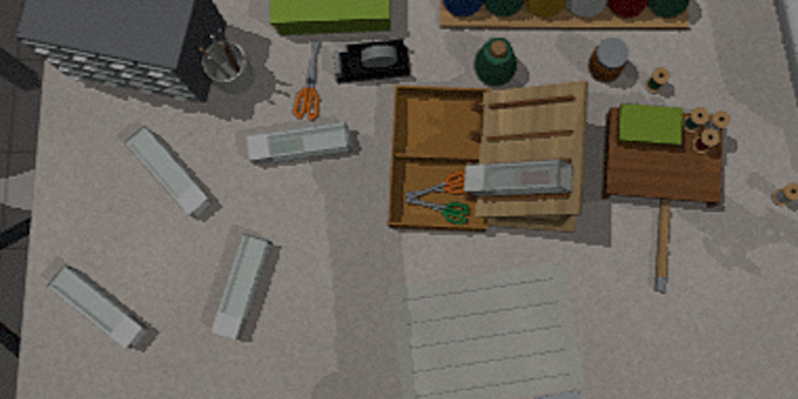

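View pics/side0c.png

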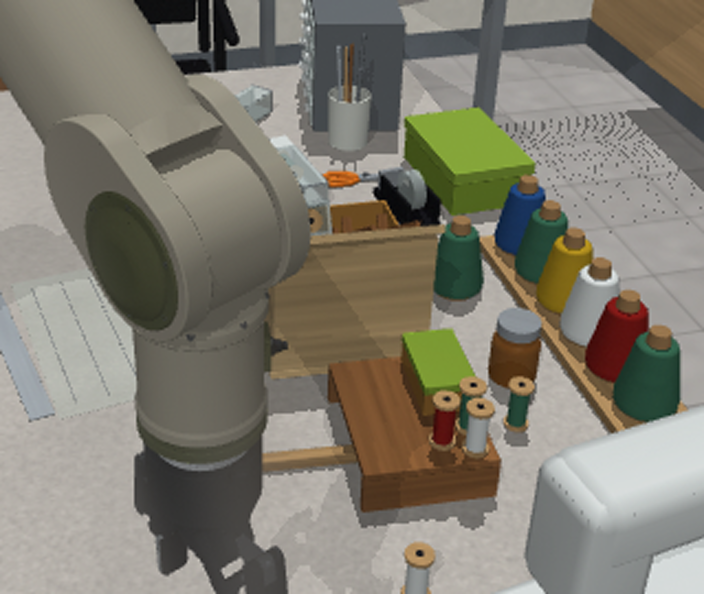

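carry_out --plan '[[[1, 3.5, 3], 0.14, 8.5], [[1, 4, 2.5], 0.14, 8.5], [[1.5, 4.5, 1], 0.14, 8.5], [[1.5, 4.5, 1], 0.14, 8.5], [[1.5, 4.5, 0], 0.14, 8.5], [[1.5, 4.5, 0], 0.14, 8.5], [[1.5, 4.5, 0], 0.14, 8.5], [[1.5, 4.5, 0], 0.14, 8.5]]'

```text
t: 1.7
ee_pos: [0.4173, -0.3049, 0.2826]
tool_rot: [[1.0, 0.002, -0.021], [0.021, -0.009, 1.0], [0.002, -1.0, -0.009]]
ft_force: [0.7, -0.0, -0.3]
width: 0.998
```

carry_out --plan '[[[1.5, 4.7, 0], 0, 8.5], [[1.5, 4.7, 0], 0, 8.5], [[1.5, 4.7, 0], 0, 8.5], [[1.5, 4.7, 0], 0, 8.5], [[1.5, 4.7, 0], 0, 8.5], [[1.5, 4.7, 0], 0, 8.5], [[1.5, 4.7, 0], 0, 8.5], [[1.5, 4.7, 0], 0, 8.5]]'

```text
t: 2.5
ee_pos: [0.5371, 0.0767, 0.2859]
tool_rot: [[1.0, 0.01, -0.023], [0.023, -0.013, 1.0], [0.009, -1.0, -0.013]]
ft_force: [0.9, 0.0, -0.0]
width: 0.997
```

carry_out --plan '[[[1.5, 4.7, 0], 0, 8.5], [[1.5, 4.7, 0], 0, 8.5], [[1.5, 4.7, 0], 0, 8.5], [[1.5, 4.7, 0], 0, 8.5], [[1.5, 4.7, 0], 0, 8.5], [[0, 0, 0], 0, 8.5]]'

```text
t: 3.1
ee_pos: [0.6118, 0.323, 0.2861]
tool_rot: [[1.0, 0.011, -0.028], [0.028, -0.009, 1.0], [0.011, -1.0, -0.009]]
ft_force: [-0.2, -0.2, 0.4]
width: 0.999
```

```bash
python3 - <<'E'
from h import *
np.set_printoptions(precision=4,suppress=True)
import pickle
P={}
for n in("top","side"):
    p=cams.get_image(n);P[n]=p
    for t in"tube tube_mouth tube_foot rack bed stick stick_tip riser box".split():
        for f in cams.masks_of(t,p)[:3]:
            m=f["mask"].astype(np.uint8);r=cv2.minAreaRect(cv2.findNonZero(m)) if m.any() else None
            print(n,t,round(f["conf"],2),np.round(f["extent"]),r)
pickle.dump(P,open("P1.pkl","wb"))
save(P["side"],"s1",(250,150,450,370),2.7);save(P["top"],"t1",(200,160,460,310),3)
E
```

```text
top tube 0.87 [161. 211.  39.  44.] ((179.80027770996094, 231.7957763671875), (49.87740707397461, 14.203499794006348), 48.652225494384766)
top tube 0.79 [203. 263.  26.  52.] ((214.34402465820312, 286.4335632324219), (14.674732208251953, 49.98005294799805), 17.87869644165039)
top tube 0.73 [217. 211.  24.  21.] ((230.5, 221.5), (13.0, 27.0), 90.0)
top tube_mouth 0.91 [156. 210.  46.  43.] ((179.45022583007812, 231.54525756835938), (49.97958755493164, 14.193394660949707), 47.72631072998047)
top tube_mouth 0.78 [198. 260.  32.  54.] ((214.15000915527344, 286.0500183105469), (15.495160102844238, 49.963985443115234), 18.434947967529297)
top tube_mouth 0.78 [122. 281.  47.  37.] ((145.94662475585938, 296.04107666015625), (50.60362243652344, 14.962207794189453), 38.36748504638672)
top tube_foot 0.86 [161. 212.  39.  42.] ((180.035400390625, 231.9690399169922), (50.046348571777344, 14.204885482788086), 48.8140754699707)
top tube_foot 0.65 [124. 280.  45.  32.] ((146.0, 296.0000305175781), (50.912654876708984, 14.680333137512207), 38.65980529785156)
top tube_foot 0.58 [204. 262.  26.  49.] (
[... 2774 characters left out ...]
9)
side stick_tip 0.31 [301. 194.  29.  28.] ((312.88397216796875, 207.48635864257812), (38.707115173339844, 16.895633697509766), 51.709835052490234)
side riser 0.85 [327. 278.  83.  84.] ((367.4538879394531, 320.63079833984375), (79.50626373291016, 74.17277526855469), 82.87498474121094)
side riser 0.51 [299. 193.  28.  29.] ((312.4667053222656, 207.46435546875), (38.16108703613281, 17.886486053466797), 46.97493362426758)
side box 0.69 [279. 220.  84.  52.] ((314.768798828125, 232.992431640625), (41.58958435058594, 79.77674865722656), 58.642913818359375)
side box 0.69 [410. 301.  16.  23.] ((415.13995361328125, 313.51995849609375), (10.040916442871094, 23.617366790771484), 8.130102157592773)
```

View pics/s1.png

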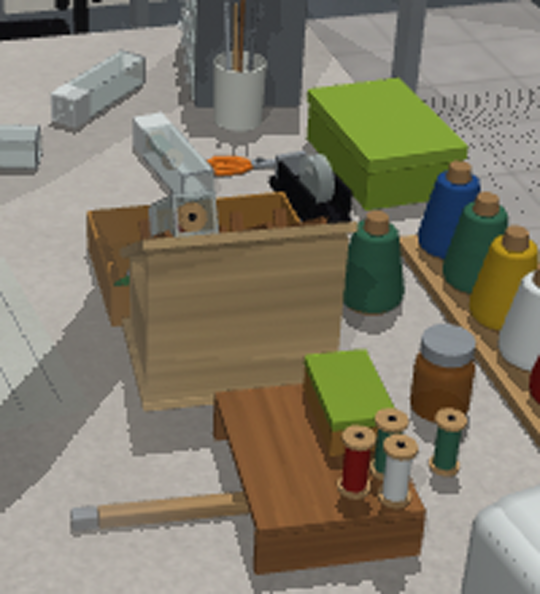

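View pics/t1.png

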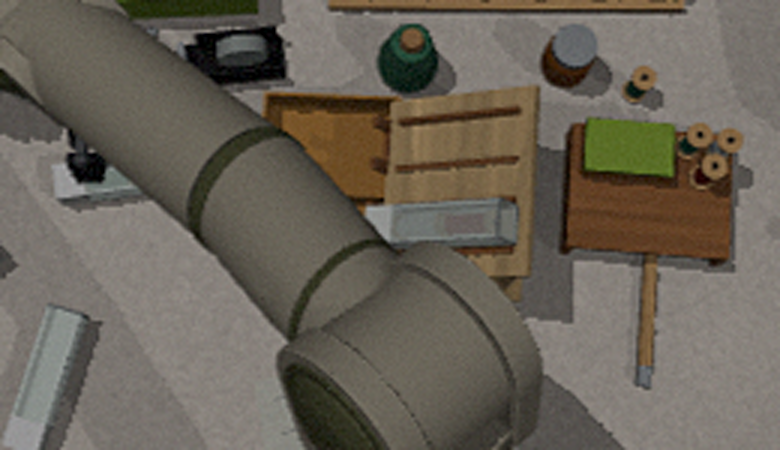

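```bash
python3 - <<'E'
from h import *
import pickle
np.set_printoptions(precision=4,suppress=True)
P=pickle.load(open("P1.pkl","rb"));T,S=P["top"],P["side"]
print("tcp proj top/side",proj(T,[.6118,.323,.286]),proj(S,[.6118,.323,.286]))
t=lambda x,y:(200+x/3,160+y/3); s=lambda x,y:(250+x/2.7,150+y/2.7)
print("far uphill corner",tri(T,t(538,87),S,s(352,228)))
print("near uphill corner",tri(T,t(527,276),S,s(142,246)))
A=[onz(T,t(x,y),z) for x,y,z in((404,121,.1),(518,111,.19),(399,169,.1),(518,158,.19))]
print("lips",*A)
print("posts",onz(T,t(382,121),.11),onz(T,t(378,164),.11))
print("stick tip",onz(T,t(643,384),.008),"base",onz(T,t(650,256),.008), tri(T,t(643,366),S,s(98,519)))
print("riser front", onz(T,t(563,251),.054),onz(T,t(730,260),.054))
# tube from top0
im=cv2.imread("pics/top0.png"); c=lambda x,y:(100+x/2.1,150+y/2.1)
for q in((247,137),(250,160),(347,123),(352,150)): print("tube",onz(T,c(*q),.042 if q[1]<140 else .042))
a=cv2.resize(im[195:240,205:290],None,fx=9,fy=9,interpolation=2);b=cv2.resize(cv2.cvtColor(S["img"],4)[150:260,200:345],None,fx=5.2,fy=5.2,interpolation=2)
w=max(a.shape[1],b.shape[1]);a=cv2.copyMakeBorder(a,0,0,0,w-a.shape[1],0);b=cv2.copyMakeBorder(b,0,0,0,w-b.shape[1],0)
v=np.vstack([a,b]);print(v.shape);cv2.imwrite("pics/tb.png",cv2.resize(v,None,fx=.6,fy=.6,interpolation=3))
E
```

```text
tcp proj top/side [[234.6414 202.6929]] [[311.6614 138.5627]]
far uphill corner (array([ 0.6852, -0.1315,  0.1901]), np.float64(0.0014553009108338095))
near uphill corner (array([ 0.479 , -0.1157,  0.1888]), np.float64(0.0016836366636022062))
lips [0.6709 0.0091 0.1   ] [ 0.6589 -0.1094  0.19  ] [0.6142 0.015  0.1   ] [ 0.6065 -0.1084  0.19  ]
posts [0.6681 0.0348 0.11  ] [0.6176 0.0394 0.11  ]
stick tip [ 0.3776 -0.2766  0.008 ] base [ 0.5305 -0.2905  0.008 ] (array([ 0.4002, -0.2776,  0.0076]), np.float64(0.0028212566440783864))
riser front [ 0.5281 -0.1782  0.054 ] [ 0.5187 -0.3724  0.054 ]
tube [0.6289 0.4228 0.042 ]
tube [0.5891 0.416  0.042 ]
tube [0.6544 0.2538 0.042 ]
tube [0.6075 0.2442 0.042 ]
(977, 765, 3)
```

View pics/tb.png

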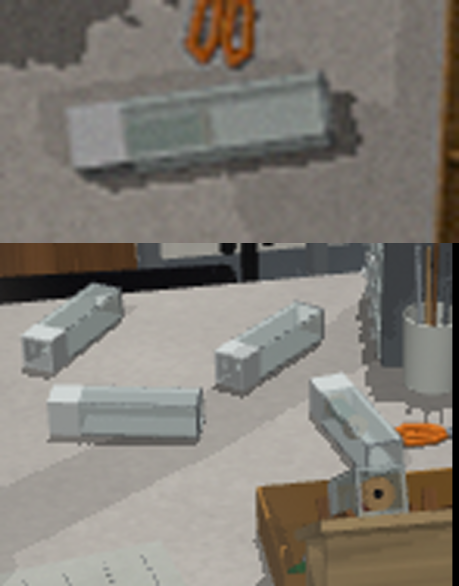

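```bash
python3 - <<'E'
from h import *
import pickle
np.set_printoptions(precision=4,suppress=True)
P=pickle.load(open("P1.pkl","rb"));T,S=P["top"],P["side"]
c=lambda x,y:(205+x/5.4,195+y/5.4)
l,r=onz(T,c(68,107),.042)[:2],onz(T,c(322,74),.042)[:2]
d=l-r;L=np.hypot(*d);d/=L;n=np.array([-d[1],d[0]]) # left of d = toward -x
print(l,r,"len",L,"yaw",np.degrees(np.arctan2(d[1],d[0])),"centre",(l+r)/2+n*.021, "mouth-bottom corners")
m=(l+r)/2+n*.021
# project predicted box
B=np.array([[*(m+d*a*.085+n*b*.021),z] for a in(-1,1) for b in(-1,1) for z in(0,.042)])
print((proj(T,B)-[205,195])*5.4)
print(proj(S,B)); g=lambda q:(200+q[0]/3.12,150+(q[1]-243)/3.12)
for q in((308,378),(350,374),(360,448),(403,437),(357,470)): print(q,np.round(g(q),1))
E
```

```text
[0.6304 0.4229] [0.6539 0.256 ] len 0.16860809902836826 yaw 98.00442716247454 centre [0.6214 0.3365] mouth-bottom corners
[[328.7997  88.7766]
 [323.0456  73.8642]
 [336.0264 148.8053]
 [330.4292 135.3512]
 [ 79.0651 121.2645]
 [ 66.9487 107.1366]
 [ 85.1634 181.6042]
 [ 73.1456 168.9503]]
[[327.5387 224.376 ]
 [327.8848 213.6426]
 [316.1397 226.6426]
 [316.3411 215.852 ]
 [309.0495 202.1839]
 [309.1505 191.9494]
 [298.321  204.126 ]
 [298.294  193.8383]]
(308, 378) [298.7 193.3]
(350, 374) [312.2 192. ]
(360, 448) [315.4 215.7]
(403, 437) [329.2 212.2]
(357, 470) [314.4 222.8]
```

carry_out --plan '[[[0.5, 0.7, -4.5], 0.11, 8.5], [[0.4, 0.6, -4.5], 0, 8.5], [[0, 0, -4.8], 0, 8.5], [[0, 0, -4.8], 0, 8.5], [[0, 0, -3], 0, 8.5], [[0, 0, 0], 0, 8.5]]'

```text
t: 4.7
ee_pos: [0.6227, 0.3297, 0.0665]
tool_rot: [[0.991, 0.02, -0.134], [0.135, -0.008, 0.991], [0.019, -1.0, -0.01]]
ft_force: [-1.1, -0.5, 1.0]
width: 0.996
```

carry_out --plan '[[[-0.1, 0.6, -3], 0, 8.5], [[0, 0, -2.5], 0, 8.5], [[0, 0, 0], 0, 8.5], [[0, 0, 0], 0, 4], [[0, 0, 0], 0, 3.5], [[0, 0, 0], 0, 3.5], [[0, 0, 0], 0, 3.5], [[0, 0, 0], 0, 3.5]]' --squeeze 30

```text
t: 5.5
ee_pos: [0.6277, 0.3396, 0.0225]
tool_rot: [[0.991, 0.032, -0.133], [0.133, -0.001, 0.991], [0.031, -0.999, -0.005]]
ft_force: [0.5, -0.5, 0.3]
width: 0.412
```

```bash
python3 - <<'E'
from h import *
S=cams.get_image("side");T=cams.get_image("top")
print(ctrl.get_obs()["width"],ctrl.get_obs()["ee_pos"])
save(S,"g1",(260,130,380,250),4.5)
E
```

```text
0.40837199366506877 [0.62757435 0.33954021 0.02217692]
```

View pics/g1.png

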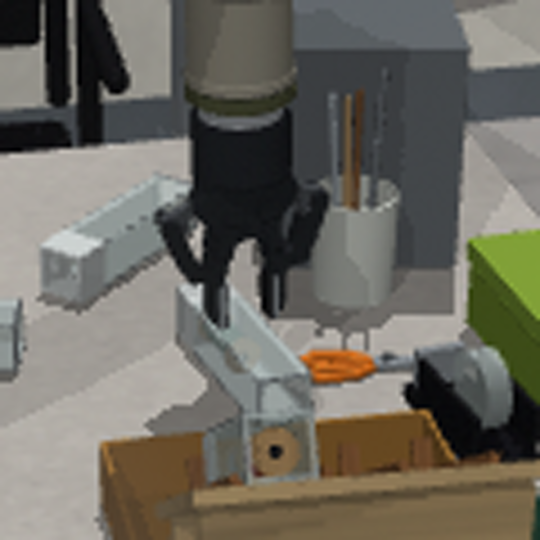

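```bash
python3 - <<'E'
from h import *
S=cams.get_image("side");T=cams.get_image("top")
def crop(p,x,y,w,h,sc):
    im=cv2.cvtColor(p["img"],4)[y:y+h,x:x+w];im=cv2.resize(im,None,fx=sc,fy=sc,interpolation=2)
    o=ctrl.get_obs();e=np.array(o["ee_pos"]);R=np.array(o["tool_rot"]);
    for q,c in((e,(0,0,255)),(e+R[:,0]*.0175,(0,255,0)),(e-R[:,0]*.0175,(255,0,0))):
        u=(proj(p,q)[0]-[x,y])*sc;cv2.circle(im,tuple(int(v) for v in u),3,c,-1)
    return im
a=crop(S,285,175,55,60,9);b=crop(T,200,190,80,60,9)[:, :]
b=cv2.resize(b,(300,225));a2=np.zeros((540,800,3),np.uint8);a2[:540,:495]=a;a2[:225,497:797]=b
cv2.imwrite("pics/g2.png",a2)
E
```

```text
(no output)
```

View pics/g2.png

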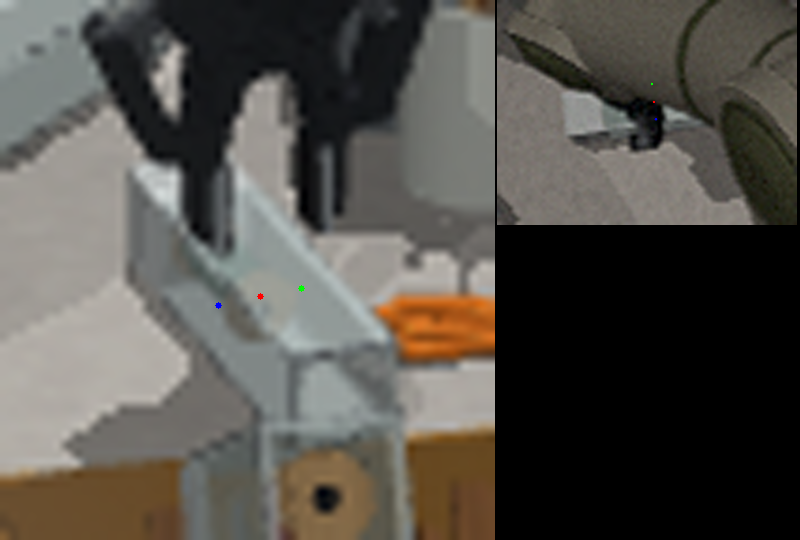

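carry_out --plan '[[[0, 0, 0], 0, 2.8], [[0, 0, 0], 0, 2.8]]'

```text
t: 5.9
ee_pos: [0.627, 0.3393, 0.0214]
tool_rot: [[0.991, 0.03, -0.133], [0.133, -0.002, 0.991], [0.03, -1.0, -0.006]]
ft_force: [0.2, -0.0, -0.2]
width: 0.33
```

carry_out --plan '[[[-0.5, 0, 4], 0, 8.5], [[0, 0, 4], 0, 8.5], [[0, 0, 0], 0, 8.5], [[0, 0, 0], 0, 8.5]]'

```text
t: 6.3
ee_pos: [0.6205, 0.3387, 0.1018]
tool_rot: [[0.991, 0.027, -0.134], [0.134, -0.004, 0.991], [0.026, -1.0, -0.007]]
ft_force: [-0.4, 0.2, 0.2]
width: 0.982
```

```bash
cat >> h.py <<'E'
def asc(p,x0,y0,w,h):
    g=cv2.cvtColor(p["img"],cv2.COLOR_RGB2GRAY)[y0:y0+h,x0:x0+w]
    for i,r in enumerate(g): print(y0+i,"".join(" .:-=+*#%@"[9-min(9,v//22)] for v in r))
def tcp(p):
    o=ctrl.get_obs();e=np.array(o["ee_pos"]);R=np.array(o["tool_rot"]);w=o["width"]*.0427
    return proj(p,np.array([e,e+R[:,0]*w,e-R[:,0]*w,e-R[:,1]*.019]))
E
python3 - <<'E'
from h import *
np.set_printoptions(precision=2,suppress=True)
S=cams.get_image("side");T=cams.get_image("top");print(ctrl.get_obs()["ee_pos"],ctrl.get_obs()["width"]);print("side",tcp(S),"top",tcp(T))
asc(S,275,150,80,75)
E
```

```text
[0.62 0.34 0.1 ] 0.994374531009799
side [[312.41 187.85]
 [323.85 185.64]
 [300.79 190.1 ]
 [312.33 182.85]] top [[238.62 213.85]
 [237.34 201.87]
 [239.91 225.94]
 [237.76 212.71]]
150 #-#@@@@*-#@@*----++=---**%@%@@%%@@@@@@@@@@@@@@@@@@####@%%%**#####*###*##********
151 #-#@@@@*--------=%##+++**%%%%%%@@@@@@@@@@@@@@@@@@%####%%%%*+##+#*####*##********
152 =-#@@@@*++++++**#%##%##%%%%%%%%%%@@%@@@@@@@@@@@@@#####%%%%**##+######*#*********
153 *+%@@@@%********#%%%%%%##%%%%%%%%%@@@@@@@@@@@@@%%###%@@%%%#*##+######*#*********
154 **%@@@@%********%%%%%%%##%%%%%%%%%%%%%@@@@@@@%%@####%@@%%%#*##+######*#*********
155 **%@@@@%********%%%%@%%###@%%%%%%%%%%%@@%@%%%@@*####%@@%%%#*#*+######***********
156 **%@@@@%********%%@%%@##**%@@%%%%%%%%@%%%@%%%@%######@@%%%%*#*+%#####*#*********
157 **%@@@@%********%%@%%%%#*#%@@@%%%%%%%@@%%%%@@%%%%####@@@%%%+#*+%#####*#***#*****
158 **%@@@@%********@%@%%%#**%@@@@%%%@@%@@@%%%%@@%%@%%###@%@%%%+#*+######****##*****
159 %*%@@@@%********@@@%%%#*#%%@%%%%%%@%@@%%%%%%%#%%%%%#%%%@%%%+#*+######*#**##*****
160 %*%@@@@%********@@@%%%**%%%%#*%%%%%@@@%%%%%#==#%@%@%%%%@%%%+#*+#
[... 4756 characters left out ...]
::::::::::::::=@@%@@
217 ..::::::::...:::::::....::::...::+++=-----+=:::::=====--::::::::::::::::::+@@@@@
218 .::::....:.::::.:::......:::::::::==+=----+-:::::-====-::::::::::::::::::::@@@@@
219 :::::::::::::::::::...::::::::::::===+=---+-::::::-===-:-::::::::::::::::::*@@@@
220 ...::::::.::::::::::..:::::::::::::+==*---+-:::::--=+=-:::::::::::::::::::::#@@@
221 ....:.:::::::::::....:::::::::::::..==*==-+=-:--------=::::::::::::::::::---=*+=
222 ::::................:::::::::::::::::++-----------=====::::::::---==++++*******+
223 .::::.::...::::...:::::::....:::...+*+*=++*======*+++-====++++*****************#
224 ..:::::::.:.::::::::====:...:::..**+++*=+**++*+***+++=-************************#
```

carry_out --plan '[[[0.1, -0.2, -4], 0, 8.5], [[0, 0, -3], 0, 8.5], [[0, 0, -2], 0, 8.5], [[0, 0, 0], 0, 8.5]]'

```text
t: 6.8
ee_pos: [0.6205, 0.3357, 0.0053]
tool_rot: [[0.991, 0.024, -0.134], [0.134, -0.005, 0.991], [0.023, -1.0, -0.008]]
ft_force: [0.4, -0.9, 0.8]
width: 0.998
```

carry_out --plan '[[[0, 0, -1], 0, 8.5], [[0, 0, 0], 0, 8.5], [[0, 0, 0], 0, 3.5], [[0, 0, 0], 0, 3.5], [[0, 0, 0], 0, 3.5], [[0, 0, 0], 0, 3.5], [[0, 0, 0], 0, 3.5]]'

```text
t: 7.5
ee_pos: [0.6219, 0.3367, -0.0028]
tool_rot: [[0.991, 0.027, -0.134], [0.134, -0.004, 0.991], [0.026, -1.0, -0.007]]
ft_force: [-0.1, 0.1, -2.3]
width: 0.488
```

```bash
cat > bed.py <<'E'
from h import *
import pickle
np.set_printoptions(precision=4,suppress=True,linewidth=170)
P=pickle.load(open("P1.pkl","rb"))
def bed(X,o=(.642,.028),yaw=85.3):
    X=np.atleast_2d(X);a=np.radians(yaw);d=np.array([np.cos(a),np.sin(a)]);n=np.array([-d[1],d[0]])
    c,s=np.cos(np.radians(35)),np.sin(np.radians(35))
    h=X[:,0]*c+X[:,2]*s;v=-X[:,0]*s+X[:,2]*c
    return np.c_[np.array(o)+h[:,None]*d+X[:,1:2]*n,.088+v]
def rect(p,xs,ys,z,**k):
    X,Y=np.meshgrid(xs,ys);q=proj(p,bed(np.c_[X.ravel(),Y.ravel(),np.full(X.size,z)],**k)).astype(np.float32)
    g=cv2.cvtColor(p["img"],cv2.COLOR_RGB2GRAY)
    return cv2.remap(g,q[:,0].reshape(X.shape),q[:,1].reshape(X.shape),1)
E
python3 - <<'E'
from bed import *
T,S=P["top"],P["side"]
ys=np.arange(-.045,.045,.001)
for a,b in((-.165,-.12),(-.12,-.075),(-.075,-.03)):
    r=rect(T,np.arange(a,b,.001),ys,.007).mean(1); print(a,b,[int(v) for v in r])
xs=np.arange(-.21,.04,.002)
for z,w in((0,(-.012,.012)),(.007,(-.027,-.023)),(.007,(.023,.027)),(.02,(-.027,-.021)),(.02,(.021,.027))):
    print(z,w,[int(v) for v in rect(T,xs,np.arange(*w,.001),z).mean(0)])
E
```

```text
-0.165 -0.12 [103, 103, 104, 104, 104, 103, 102, 99, 95, 88, 78, 68, 58, 51, 46, 41, 38, 38, 43, 53, 66, 81, 95, 105, 109, 109, 107, 106, 105, 105, 104, 104, 104, 104, 104, 104, 105, 105, 105, 105, 104, 104, 104, 104, 104, 105, 105, 105, 105, 105, 104, 104, 104, 104, 104, 104, 105, 105, 105, 104, 103, 102, 100, 98, 92, 83, 73, 64, 57, 55, 56, 59, 62, 67, 74, 84, 95, 103, 107, 108, 107, 106, 105, 105, 105, 105, 105, 105, 105, 105]
-0.12 -0.075 [103, 103, 103, 103, 102, 102, 100, 99, 96, 92, 84, 74, 63, 55, 49, 45, 41, 39, 41, 47, 57, 71, 86, 98, 105, 107, 106, 105, 104, 104, 103, 103, 103, 103, 102, 102, 102, 102, 103, 103, 103, 103, 103, 103, 103, 103, 103, 103, 103, 104, 104, 104, 104, 104, 104, 104, 104, 104, 104, 104, 103, 102, 101, 98, 94, 87, 78, 68, 61, 56, 55, 56, 58, 61, 67, 76, 87, 97, 103, 107, 107, 105, 104, 104, 104, 103, 102, 102, 102, 102]
-0.075 -0.03 [113, 113, 114, 114, 115, 114, 113, 112, 108, 104, 95, 84, 70, 59, 50, 44, 40, 37, 38, 44, 54, 69, 85, 99, 110, 116, 117, 116, 115, 113, 112, 112, 111, 112, 112, 111, 111, 111, 111, 112, 112, 112, 112, 112, 111, 111, 111,
[... 2237 characters left out ...]
, 43, 44, 44, 44, 44, 45, 45, 43, 43, 50, 58, 73, 87, 96, 101, 88, 74, 55, 37, 39, 40, 40, 39, 41, 41, 45, 48, 55, 62, 71, 80, 82, 81, 81, 81, 81, 82, 83, 82, 81, 81, 81, 81]
0.02 (0.021, 0.027) [69, 67, 64, 67, 69, 71, 77, 86, 93, 99, 97, 96, 96, 98, 101, 96, 90, 87, 84, 81, 81, 83, 83, 81, 80, 78, 83, 86, 85, 85, 88, 87, 85, 81, 78, 79, 80, 83, 86, 86, 86, 84, 84, 87, 85, 81, 80, 81, 81, 82, 82, 82, 80, 81, 87, 90, 89, 89, 89, 91, 94, 95, 95, 93, 90, 91, 91, 91, 91, 91, 91, 95, 98, 94, 92, 93, 94, 98, 101, 100, 98, 95, 93, 94, 93, 89, 88, 91, 93, 95, 95, 93, 93, 98, 101, 101, 95, 78, 62, 48, 39, 38, 38, 39, 41, 44, 48, 53, 58, 63, 68, 74, 79, 79, 79, 80, 82, 81, 80, 79, 79, 80, 82, 81, 80]
```

carry_out --plan '[[[0, 0, 4], 0, 3.5], [[0, 0, 4.8], 0, 3.5], [[0, 0, 4.8], 0, 3.5], [[0, 0, 4.8], 0, 3.5], [[0, 0, 4.8], 0, 3.5], [[0, -2, 4.5], -0.05, 3.5], [[0.2, -4, 2], -0.08, 3.5], [[0.2, -4.5, 0], -0.08, 3.5]]'

```text
t: 8.3
ee_pos: [0.6177, 0.2348, 0.3019]
tool_rot: [[0.997, 0.017, 0.069], [-0.069, -0.005, 0.998], [0.017, -1.0, -0.004]]
ft_force: [2.0, -0.4, -2.8]
width: 0.482
```

carry_out --plan '[[[0.2, -4.8, 0], 0, 3.5], [[0.2, -4.8, 0], 0, 3.5], [[0.2, -4.8, 0], 0, 3.5], [[0.2, -4.8, 0], 0, 3.5], [[0.2, -4, 0], 0, 3.5], [[0, -2, 0], 0, 3.5], [[0, 0, 0], 0, 3.5]]'

```text
t: 9.0
ee_pos: [0.6233, -0.0357, 0.303]
tool_rot: [[0.997, 0.016, 0.08], [-0.079, -0.01, 0.997], [0.017, -1.0, -0.009]]
ft_force: [0.2, -0.3, -2.0]
width: 0.484
```

carry_out --plan '[[[1.0, -0.1, -4.5], 0, 3.5], [[0.6, 0, -4.5], 0, 3.5], [[0, 0, -0.5], 0, 3.5], [[0, 0, 0], 0, 3.5]]'

```text
t: 9.4
ee_pos: [0.6396, -0.0347, 0.2081]
tool_rot: [[0.997, 0.02, 0.08], [-0.079, -0.009, 0.997], [0.02, -1.0, -0.007]]
ft_force: [-0.3, -0.0, -2.6]
width: 0.483
```

```bash
python3 - <<'E'
from h import *
p=cams.get_image("side");print(ctrl.get_obs()["ee_pos"])
save(p,"a1",(280,150,400,250),6)
E
```

```text
[ 0.63951046 -0.03461513  0.20841239]
```

View pics/a1.png

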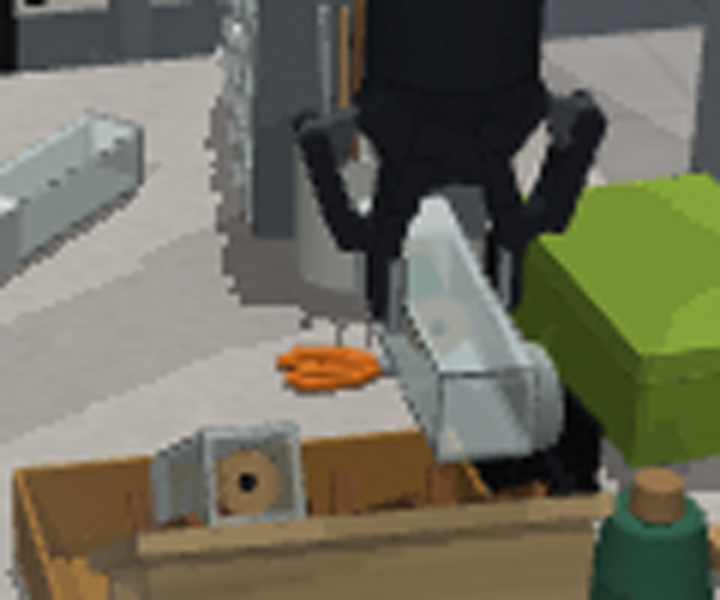

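```bash
python3 - <<'E'
from bed import *
S,T=P["side"],P["top"]
o=dict(o=(.6445,.0265),yaw=85.7)
print("full tube mouth bottom centre side: seen 322.5,237 pred",proj(S,bed([-.17,.1,0],**o)),"top corners seen",(280+210/6,150+432/6),(280+298/6,150+425/6),proj(S,bed([[-.17,.121,.042],[-.17,.079,.042]],**o)))
e=np.array([.6395,-.0346,.2084]);d=np.array([.0795,.9968,0]);n=np.array([-.9968,.0795,0])
b=e+[0,0,.003]-d*.085
print("held mouth bottom corners seen (353.3,226.7),(369.2,225) pred",proj(S,[b+n*.021,b-n*.021]),"top (353.3,212.5),(369,211)",proj(S,[b+n*.021+[0,0,.042],b-n*.021+[0,0,.042]]))
# full tube in top view
for y in (.079,.121): print("top pred full tube top edge",y,(proj(T,bed([[-.17,y,.042],[0,y,.042]],**o))-[200,160])*3)
E
```

```text
full tube mouth bottom centre side: seen 322.5,237 pred [[322.1039 237.4574]] top corners seen (315.0, 222.0) (329.6666666666667, 220.83333333333331) [[312.7087 221.9651]
 [328.612  220.7463]]
held mouth bottom corners seen (353.3,226.7),(369.2,225) pred [[352.63   227.9501]
 [368.4263 226.7341]] top (353.3,212.5),(369,211) [[353.5161 213.7737]
 [369.5755 212.606 ]]
top pred full tube top edge 0.079 [[498.1875 197.053 ]
 [363.3043 204.9026]]
top pred full tube top edge 0.121 [[495.8515 236.3036]
 [360.4391 241.6818]]
```

carry_out --plan '[[[0, -0.3, -1.5], 0, 3.5], [[0, 0, -1], 0, 3.5], [[0, 0, -1], 0, 3.5], [[0, 0, -1], 0, 3.5], [[0, 0, 0], 0, 3.5]]'

```text
t: 9.95
ee_pos: [0.6425, -0.0313, 0.1674]
tool_rot: [[0.997, 0.03, 0.076], [-0.075, -0.004, 0.997], [0.031, -1.0, -0.002]]
ft_force: [-0.6, -0.4, -2.4]
width: 0.486
```

carry_out --plan '[[[-0.3, -0.6, -0.5], 0, 3.5], [[0, 0, 0], 0, 3.5]]'

```text
t: 10.15
ee_pos: [0.6411, -0.0348, 0.1638]
tool_rot: [[0.997, 0.035, 0.073], [-0.073, -0.001, 0.997], [0.035, -0.999, 0.001]]
ft_force: [0.2, -0.5, -2.5]
width: 0.483
```

```bash
python3 - <<'E'
from h import *
p=cams.get_image("side");o=ctrl.get_obs();print(o["ee_pos"],o["ft_force"],o["torque"])
asc(p,325,178,65,65)
for f in cams.masks_of("tube_mouth",p)[:3]: print(f["conf"],f["extent"])
E
```

```text
[ 0.64151185 -0.03440983  0.16417414] [ 0.31386753  0.06485434 -1.8071729 ] [-0.02860879  0.02414867 -0.00739222]
178 ####*+========+@@@%%%%%%%%%%%%%%%%%%%%@@@@@%..........:----------
179 ####*+========+@@@@@%%%%%%%%%%%%%%%%%%%@@@@%+..........:---------
180 ####*+========#@%@%@@@@%%%%%%%%%%%%%%@@@%%%@%--..+%*....-----:---
181 ####*+=======+%%%@@@@@@@@@@%@@@%@@@@@@@@%@@@%#**###*+:-----------
182 ####*+=======#%%%%%%@@@%@@@@@@@@%@@@@@@@@@%%%%##*****------------
183 ####*+======+#%%%%%%%%@@@%@@%@@@%@@@@@@%@%@%%%####%%%+-----------
184 ####**+===+***%%%%%%%%%%@%@@%%@%@@@@@@@@@@%%%####%%%%%*----------
185 ####%%#*+***#%%%%%%%%%%%@@@%%@@@@@@@@%@@@%%%+%###%%%%%#=---------
186 ###%#****#####@%%%%%%%%%@%%@@@@@@@%%%%@%@%%*+%###%%%%%#=====-----
187 ###%#*##%#####%%%%%%%%%@%%%%@%%@@@%%%%@%%%%==%###@%%%%+=======---
188 #####%%%%####*=#%%%%%%@@%%%%%%%@@@%%%%%%%%*+-*###%%%%%========---
189 ****#%%%%%###===@%%%%%@@%%%%%%%%%@%%%%%%@#**+#%%%@%%%#==========-
190 ++++*%%%%%###===+@%%%%@%%%%%@%%%%%%%%@@%%*#*#@@@@%%%%+===========
191 +++++%%%%%%*#====*@%%%@%%%%%%%%%%%@@@%%%##**%@@@%%%%#============
192 ++
[... 2959 characters left out ...]
###**+*++==++++++++++++===========--+*******
235 ++====#***#*******+++==========+++++++++++++===========-=+*******
236 ==-===+++======================++++++++++++===++++++++=+#****#***
237 ==============================+++++++*++*************+:*##****###
238 =======================++++++********************+++++=####******
239 ===========++++++*********************++++++++++++++++=######****
240 ==++++************************++++++++++++++++++++++++*##########
241 ******************++++++++++++++++++++++++++++++++++++###########
242 ******++++++++++++++++++++++++++++++++++++++++++++++++###########
0.76 [209.8, 194.9, 52.3, 19.1]
0.76 [208.2, 165.7, 31.4, 25.1]
0.62 [344.5, 206.3, 24.0, 29.0]
```

carry_out --plan '[[[-0.2, -0.3, -1], 0, 3.5], [[-0.1, -0.3, -1], 0, 3.5], [[-0.1, -0.2, -0.8], 0, 3.5], [[0, 0, 0], 0, 3.5]]'

```text
t: 10.65
ee_pos: [0.6417, -0.0393, 0.1381]
tool_rot: [[0.996, 0.046, 0.071], [-0.071, 0.003, 0.997], [0.046, -0.999, 0.006]]
ft_force: [-1.7, 1.0, 1.1]
width: 0.486
```

carry_out --plan '[[[-0.1, 0, -0.5], 0, 3.5], [[0, 0, 0], 0, 3.5]]'

```text
t: 10.85
ee_pos: [0.6428, -0.0381, 0.1371]
tool_rot: [[0.996, 0.051, 0.071], [-0.071, 0.003, 0.997], [0.051, -0.999, 0.007]]
ft_force: [-2.7, 0.3, -3.2]
width: 0.483
```

```bash
python3 - <<'E'
from bed import *
p=cams.get_image("side");o=ctrl.get_obs();print(o["ee_pos"],o["ft_force"],o["torque"])
save(p,"b1",(290,170,390,250),7)
q=bed([[-.185,.021,.042],[-.185,-.021,.042],[-.185,.021,0],[-.185,-.021,0]],o=(.6445,.0265),yaw=85.7)
print("pred mouth corners (crop)",(proj(p,q)-[290,170])*7)
E
```

```text
[ 0.6428 -0.0382  0.1369] [-1.2583  3.9314  3.645 ] [0.5579 0.4903 0.2319]
pred mouth corners (crop) [[431.0859 339.9926]
 [541.0168 331.5815]
 [441.3732 452.898 ]
 [551.4057 443.9241]]
```

View pics/b1.png

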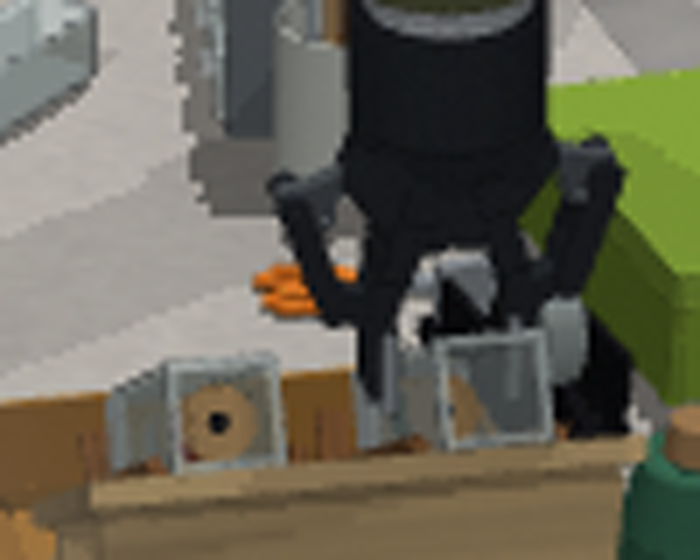

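carry_out --plan '[[[0, 0.4, -0.28], 0, 3.5], [[0, 0.4, -0.28], 0, 3.5], [[0, 0.4, -0.28], 0, 3.5], [[0, 0, 0], 0, 3.5]]'

```text
t: 11.3
ee_pos: [0.6432, -0.0281, 0.1295]
tool_rot: [[0.996, 0.053, 0.073], [-0.074, 0.0, 0.997], [0.053, -0.999, 0.004]]
ft_force: [-0.6, 4.6, -1.1]
width: 0.486
```

carry_out --plan '[[[0, 0.4, -0.3], 0, 3.5], [[0, 0.4, -0.3], 0, 3.5], [[0, 0, 0], 0, 3.5]]'

```text
t: 11.6
ee_pos: [0.6438, -0.0264, 0.1279]
tool_rot: [[0.995, 0.055, 0.078], [-0.078, -0.009, 0.997], [0.056, -0.998, -0.004]]
ft_force: [-0.9, 4.6, -1.0]
width: 0.487
```

carry_out --plan '[[[0, 0, 0], 0, 6], [[0, 0, 0], 0, 6.5], [[0, 0, 0], 0, 6.5], [[0, 0, 3], 0, 6.5], [[0, 0, 4.5], 0, 6.5], [[0, -4, 2], 0, 6.5], [[0, -4.5, 1], 0, 6.5], [[0, -4.8, 0], 0, 6.5]]'

```text
t: 12.4
ee_pos: [0.6436, -0.1559, 0.2335]
tool_rot: [[0.996, 0.052, 0.066], [-0.066, -0.005, 0.998], [0.053, -0.999, -0.002]]
ft_force: [0.5, -0.4, -0.2]
width: 0.76
```

```bash
python3 - <<'E'
from bed import *
p=cams.get_image("side");t=cams.get_image("top");o=ctrl.get_obs();print(o["ee_pos"])
pickle.dump((p,t),open("P2.pkl","wb"))
k=dict(o=(.6445,.0265),yaw=85.7)
C=[[-.17,.021,.042],[-.17,-.021,.042],[-.17,.021,0],[-.17,-.021,0],[0,.021,.042],[0,-.021,.042],[-.17,.121,.042],[-.17,.079,.042],[0,.121,.042],[0,.079,.042]]
print("side",proj(p,bed(C,**k)).round(1).tolist());print("top",proj(t,bed(C,**k)).round(1).tolist())
asc(t,320,190,65,60)
E
```

```text
[ 0.6416 -0.1651  0.2311]
side [[350.3, 219.1], [365.9, 217.9], [351.8, 235.0], [367.3, 233.8], [337.7, 224.2], [351.6, 223.1], [312.7, 222.0], [328.6, 220.7], [304.2, 226.8], [318.3, 225.7]]
top [[367.1, 207.8], [367.9, 195.1], [373.2, 211.0], [373.9, 198.5], [322.4, 211.6], [323.3, 199.6], [365.3, 238.8], [366.1, 225.7], [320.1, 240.6], [321.1, 228.3]]
190 ==========+*#%%%%%%#**********=--=--======+++==+++++++==+=+*=--=-
191 ============+*###************+===++++++++++++==++++++==+==+*=====
192 *******++**++++******++++==++++++++++++++++++==++++++====++*=-=-=
193 @%%%%%%%%%%**++==========++++++++++++++++++++==+++=+++=+++**=====
194 %%%%%%%%%@*+++++++======+++++++++++++++++++++==++=+++===++**+====
195 %%%%%%%%%%+=+++++====+==+=+++++++++++++++++++=++++***+=++=**+====
196 %%%%%%%%%#+=++++++===+=++++++++=++++++++=+=+===+*###%#+==+**+====
197 ########%%++++++++===+=+++++=+==+==============+***#%*+=++*+=====
198 **++**###*+==+++=+=================++++++++++++**##***=+++**=====
199 ****+=+----:-==========++++++++++++++++++++++++*+*+++++=++**=====
200 ***+-:-------=+++++++++++++++++++++++==
[... 2756 characters left out ...]

240 +--------=++=++*++++++************++**+*****+***#**+++++**++*****
241 **##############*****+***+*+**+******++********#####++++**++*****
242 ##%%%#*#**#***********##*##########%##%%%%%#%#%%%#%*+=+=**+*+****
243 **#%%%%%########%%%##%#%#%%%###%################*#%*++++***+****+
244 *##%%%%#*##########*################**##****#**##*#+++++***+****+
245 +*##%%%+=+##**##**************#*****+=**+===*+++++++++=+**+******
246 ++*+***===+*==**+==============++==+=+======++++++++++++****+*+**
247 ###*+*+======+===+===+=====+==++++++=++=====++++++++++=+**++++*+*
248 #*#***+======+========+====+=++++++++++==+==++++++++++++*********
249 %*##**+======+===+====++=====+++++=++++=+====++++++=++=+*********
```

carry_out --plan '[[[-2, -1.5, 0], 0.14, 8.5], [[-2, -1.5, 0], 0.14, 8.5], [[-2, -1.5, 0], 0.14, 8.5], [[-2, -1.5, 0], 0.14, 8.5], [[-2, -1.5, 0], 0.14, 8.5], [[-2, -1.5, 0], 0.14, 8.5], [[-2, -1.5, 0], 0.14, 8.5], [[-2, -1.5, 0], 0.14, 8.5]]'

```text
t: 13.3
ee_pos: [0.4766, -0.288, 0.2261]
tool_rot: [[0.468, 0.024, -0.883], [0.882, 0.043, 0.469], [0.049, -0.999, -0.001]]
ft_force: [0.8, -1.2, -0.2]
width: 0.999
```

carry_out --plan '[[[0, 0, -3], 0.14, 8.5], [[0, 0, -4], 0.14, 8.5], [[0, 0, -4], 0.14, 8.5], [[0, 0, 0], 0, 8.5]]'

```text
t: 13.7
ee_pos: [0.4724, -0.2936, 0.1119]
tool_rot: [[0.058, 0.004, -0.998], [0.997, 0.049, 0.058], [0.049, -0.999, -0.002]]
ft_force: [-0.7, -0.7, 0.1]
width: 0.997
```

carry_out --plan '[[[0.2, 0.9, -4], -0.03, 8.5], [[0, 0, -4], 0, 8.5], [[0, 0, -3], 0, 8.5], [[0, 0, 0], 0, 8.5]]'

```text
t: 14.1
ee_pos: [0.4778, -0.2858, 0.003]
tool_rot: [[0.108, 0.011, -0.994], [0.993, 0.047, 0.108], [0.047, -0.999, -0.006]]
ft_force: [0.1, -1.3, 0.5]
width: 0.997
```

```bash
python3 - <<'E'
from h import *
np.set_printoptions(precision=2,suppress=True)
S=cams.get_image("side");T=cams.get_image("top");o=ctrl.get_obs();print(o["ee_pos"],o["ft_force"]);print("side",tcp(S),"top",tcp(T))
asc(S,270,295,75,65)
E
```

```text
[ 0.48 -0.29  0.01] [ 0.78 -0.    0.85]
side [[318.03 340.  ]
 [315.58 327.77]
 [320.62 352.91]
 [318.15 334.51]] top [[415.89 259.45]
 [404.19 258.06]
 [427.57 260.85]
 [417.38 258.83]]
295 -..:::::::::::::::::::::::=====+=*#######%%%%%%%%%%%%%%%%%%%%%%@@**********
296 :-.:..::::::::::::::::::::=====++=########%%%%%%%%%%%%%%%%%%%%%@%**********
297 :-::::::::::::::::::::::::======+=*########%%%%%%%%%%%%%%%%%%%%%#**********
298 ::-:::::::::::::::::::::::======+==*#######%%%%%%%%%%%%%%%%%%%%#***********
299 .:::::::::::::::::::::::::======+-==#######%%%%%%%%%%%%%%%%%%%#********+***
300 ::::::::::::::::::::::::::======+====*#####%%%%%%%%%%%%%%%%%%#*************
301 :::::::::::-:::::::::::::::===========+#####%%%%%%%%%%%%%%%%##*************
302 :::::::-:::::::::::::::::::=======+++==+####%%%%%%%%%%%%%%###%***********+*
303 :::::::::::::::::::::::::::============+##%%%%%%%%%%%%%%%%*###**********+++
304 :::::::::::::::::::::::::::=============+##%%%%%%%%%%%%%%%#####**********++
305 :::::::::::::::::::::::::::=============+###%%%%%%%%%%%%%%####%**********++
306 .::::::::::::::::::::::::::==
[... 3586 characters left out ...]
:::::::::::::::::::::::==============:::.::::::::::::=+++==#
352 :::::::::::::::::::::::::::::::::::::===========++++=::::::::::::::::++++=#
353 ::::::::::::::::::::::::::::::::::::============++===:::::.::::::::::+++++#
354 :::::::::::::::::::::::::::::::::::::================::::..::::::::::++=++#
355 ::::::::::::::::::::::::::::::::::::==================::..:::::::::::+++++#
356 ::.::::::::::::::::::::::::::::::::=====================...:.:::::::::=+++#
357 :..::::::::::::::::::::::::::::::===================++====..::::::::::=+++#
358 :.:::::..:::::::::::::::::::::::=======================+++=:.....:::::++++#
359 :::::::::::::::::..::::::::::::========================+++=:::::::.::::==+#
```

carry_out --plan '[[[-0.6, 0, -1.5], 0, 8.5], [[0, 0, -0.7], 0, 8.5], [[0, 0, 0], 0, 3], [[0, 0, 0], 0, 0.8], [[0, 0, 0], 0, 0.8], [[0, 0, 0], 0, 0.8], [[0, 0, 0], 0, 0.8], [[0, 0, 0], 0, 0.8]]' --squeeze 40

```text
t: 15.0
ee_pos: [0.4799, -0.2898, -0.0062]
tool_rot: [[0.113, 0.027, -0.993], [0.993, 0.037, 0.114], [0.04, -0.999, -0.023]]
ft_force: [-0.1, 0.1, 0.0]
width: 0.095
```

carry_out --plan '[[[0, 0, 1], 0, 8.5], [[-0.5, 0.3, 0], 0, 8.5], [[0, 0, 0], 0, 8.5], [[0, 0, -1.5], 0, 8.5], [[0, 0, -1.2], 0, 8.5], [[0, 0, -0.5], 0, 8.5], [[0, 0, 0], 0, 8.5]]'

```text
t: 15.7
ee_pos: [0.4741, -0.2865, -0.0282]
tool_rot: [[0.113, 0.027, -0.993], [0.993, 0.037, 0.114], [0.039, -0.999, -0.023]]
ft_force: [-0.9, -0.5, 0.0]
width: 1.0
```

carry_out --plan '[[[0, 0, 1.0], 0, 8.5], [[0, 0, 0], 0, 3], [[0, 0, 0], 0, 0.8], [[0, 0, 0], 0, 0.8], [[0, 0, 0], 0, 0.8], [[0, 0, 0], 0, 0.8], [[0, 0, 0], 0, 0.8]]'

```text
t: 16.4
ee_pos: [0.4748, -0.2866, -0.0158]
tool_rot: [[0.113, 0.029, -0.993], [0.993, 0.036, 0.114], [0.039, -0.999, -0.025]]
ft_force: [0.1, 0.8, -1.2]
width: 0.172
```

carry_out --plan '[[[0, 0, 1.2], 0, 0.8], [[-2, 0, 0], 0, 0.8], [[-3, 0, 0], 0, 0.8], [[-2.5, 0.5, 0.5], 0, 0.8], [[0, 1, 1], -0.14, 0.8], [[0, 1, 1], -0.14, 0.8], [[0.5, 1, 0], -0.14, 0.8], [[0.5, 1, 0], -0.14, 0.8]]'

```text
t: 17.2
ee_pos: [0.4062, -0.2427, 0.0261]
tool_rot: [[0.641, 0.044, -0.766], [0.766, 0.013, 0.642], [0.038, -0.999, -0.026]]
ft_force: [-0.9, 1.0, -0.7]
width: 0.169
```

carry_out --plan '[[[0.5, 1, 0], -0.14, 0.8], [[0.5, 1, 0], -0.14, 0.8], [[0.5, 0.5, 0], -0.14, 0.8], [[0.5, 0, 0], -0.14, 0.8], [[0.5, 0, 0], -0.14, 0.8], [[0, 0, 0], -0.14, 0.8], [[0, 0, 0], -0.14, 0.8], [[0, 0, 0], 0, 0.8]]'

```text
t: 18.0
ee_pos: [0.4353, -0.2135, 0.0313]
tool_rot: [[0.989, 0.039, 0.146], [-0.145, -0.033, 0.989], [0.043, -0.999, -0.027]]
ft_force: [-0.4, 0.0, -0.5]
width: 0.169
```

carry_out --plan '[[[0, 0, -2], 0.05, 0.8], [[0, 0, -1.8], 0, 0.8], [[0, 0, -0.9], 0, 0.8], [[0, 0, 0], 0, 0.8], [[0, 0, 0], 0, 5], [[0, 0, 0], 0, 8.5], [[0, 0, 2.5], 0, 8.5], [[0, -3, 3], 0, 8.5]]'

```text
t: 18.8
ee_pos: [0.4363, -0.2367, 0.0414]
tool_rot: [[0.997, 0.038, 0.063], [-0.062, -0.027, 0.998], [0.04, -0.999, -0.025]]
ft_force: [0.5, -1.4, -1.2]
width: 0.841
```

```bash
python3 - <<'E'
from h import *
np.set_printoptions(precision=4,suppress=True)
o=ctrl.get_obs();print(o["ee_pos"],o["tool_rot"][:,0])
for n in("top","side"):
    p=cams.get_image(n)
    for f in cams.masks_of("stick",p)[:2]:
        m=f["mask"].astype(np.uint8);b=cv2.boxPoints(cv2.minAreaRect(cv2.findNonZero(m)))
        print(n,f["conf"],b.round(1).tolist(),[onz(p,q,.012)[:2].round(4).tolist() for q in b])
    if n=="side": asc(p,270,300,70,50)
E
```

```text
[ 0.4363 -0.2367  0.0414] [ 0.9973 -0.0616  0.0398]
top 0.66 [[368.70001220703125, 271.8999938964844], [369.20001220703125, 267.1000061035156], [403.29998779296875, 270.1000061035156], [402.8999938964844, 274.8999938964844]] [[0.4332, -0.1159], [0.4503, -0.1177], [0.4405, -0.2389], [0.4234, -0.2369]]
top 0.36 [[322.20001220703125, 198.60000610351562], [372.6000061035156, 195.0], [373.79998779296875, 211.10000610351562], [323.29998779296875, 214.6999969482422]] [[0.7006, 0.0495], [0.7154, -0.1353], [0.655, -0.1382], [0.6404, 0.0453]]
side 0.87 [[285.70001220703125, 297.29998779296875], [293.0, 295.79998779296875], [304.1000061035156, 351.6000061035156], [296.79998779296875, 353.0]] [[0.4339, -0.112], [0.4545, -0.1104], [0.4357, -0.3229], [0.4177, -0.3236]]
300 ::+###**+:::::::-+======::+++++++=====++=++%#+*%%*++++**+++##****+++++
301 ::-##*+++::-:::::*======:-:++++++==+====+++%#++%%*+++++++++##*++++++++
302 ::-##*++*::.:::::*+=====:::++++++++++++++++%#++%%#+++++++++###++++++++
303 :::##*++*::.:::::+======:::+++++=++++++++++%%++%%*+++++++++###++++++++
304 :::##*+=*::::::::+=======:-+++
[... 2715 characters left out ...]
=:::::::::::..::::::=++++
341 ::::::::::::::::::::::::=+++++++=:::::::======::...::::::..:::::::++==
342 :::::===:::::.:::::::::::+++++++=:::::::=======::==::::::..::::::.====
343 .:::====:::::.:::::::::..++++++++:::::::============:::::..::::...====
344 ::======:::::::::::::::::++++++++:+=================::.::.::::::...+++
345 ::======:::::::::::::::::=+++++++++=================::.....::::::::+++
346 :=======::::::::::===:=:::++++++++++=================::....::::::::+++
347 ==========================++++++++++===.:============.:::..:::::::::+=
348 ==========================++=====+++===::============.:::...:::::.:=+=
349 ==========================++==++++++===:=============::::..:::::::::==
```

carry_out --plan '[[[-0.3, -3.3, 0], -0.02, 8.5], [[-0.4, -3.2, 0], 0, 8.5], [[0, 0, 0], 0, 8.5], [[0, 0, -2], 0, 8.5], [[0, 0, -2], 0, 8.5], [[0, 0, -1.2], 0, 8.5], [[0, 0, 0], 0, 8.5]]'

```text
t: 19.7
ee_pos: [0.4315, -0.2979, -0.0134]
tool_rot: [[0.996, 0.04, 0.076], [-0.075, -0.026, 0.997], [0.041, -0.999, -0.023]]
ft_force: [0.7, -0.2, 0.5]
width: 0.995
```

carry_out --plan '[[[-0.2, -0.8, -0.5], 0, 8.5], [[0, 0, 0], 0, 8.5], [[0, 0, 0], 0, 3], [[0, 0, 0], 0, 0.8], [[0, 0, 0], 0, 0.8], [[0, 0, 0], 0, 0.8], [[0, 0, 0], 0, 0.8], [[0, 0, 0], 0, 0.8]]' --squeeze 20

```text
t: 20.5
ee_pos: [0.4308, -0.3043, -0.0168]
tool_rot: [[0.997, 0.041, 0.071], [-0.07, -0.026, 0.997], [0.043, -0.999, -0.023]]
ft_force: [-0.1, 0.6, -1.0]
width: 0.18
```

carry_out --plan '[[[0, 0, 2], 0, 0.8], [[0, 0.4, 2.5], 0, 0.8], [[0, 0.8, 2.5], 0, 0.8], [[0, 1.0, 2.5], 0, 0.8], [[0, 0.8, 1.5], 0, 0.8], [[0, 0, 0], 0, 0.8], [[0, 0, 0], 0, 0.8]]'

```text
t: 21.2
ee_pos: [0.4289, -0.2735, 0.0958]
tool_rot: [[0.997, 0.038, 0.072], [-0.071, -0.025, 0.997], [0.039, -0.999, -0.023]]
ft_force: [-0.3, 0.2, -1.2]
width: 0.179
```

```bash
python3 - <<'E'
from h import *
np.set_printoptions(precision=1,suppress=True)
o=ctrl.get_obs();print(o["ee_pos"],o["ft_force"],o["torque"])
p=cams.get_image("side");e=np.array(o["ee_pos"])
a=e+[-.001,0,.03];d=np.array([.075,.997,0])
for ang in(0,15,35,55): 
    r=np.radians(ang);print(ang,proj(p,a+.187*(d*np.cos(r)-np.array([0,0,np.sin(r)]))))
print("grip",proj(p,a))
for f in cams.masks_of("stick",p)[:2]: print(f["conf"],cv2.boxPoints(cv2.minAreaRect(cv2.findNonZero(f["mask"].astype(np.uint8)))).tolist())
asc(p,270,255,50,55)
E
```

```text
[ 0.4 -0.3  0.1] [-0.3  0.2 -1.2] [-0.1  0.1  0. ]
0 [[286.1 257.2]]
15 [[286.6 273.5]]
35 [[288.3 297.1]]
55 [[290.7 321.3]]
grip [[296.2 301.9]]
0.56 [[291.2821960449219, 282.1808166503906], [297.6329040527344, 281.5122985839844], [300.3835754394531, 307.6438293457031], [294.0328674316406, 308.3123474121094]]
255 :::::.-##################%%%%%%%%%%%%%%%%+++++++++
256 .......###################%%%%%%%%%%%%%%%+++++++++
257 .......###################%%%%%%%%%%%%%%%+++++++++
258 .......#####################%%%%%%%%%%%%%*++++++++
259 ..::.::*####################%%%%%%%%%%%%%#++++++++
260 .::::::*####################%%%%%%%%%%%%%%#+++++++
261 ::...::######################%%%%%%%%%%%%%#+++++++
262 ::::::-######################%%%%%%%%%%%%%%*++++++
263 ::::::*######################%%%%%%%%%%%%%%#***#%%
264 ...::-########################%%%%%%%%%%%%%#***###
265 :.:::+#######################%%%%%%%%%%%%%%###****
266 :::::+######################%#%%%%%%%%%%%%%%#####*
267 ::::=+########################%%%%%%%%%%%%%#######
268 :::=**########################%%%%%%%%%%%%######%%
269 -=****#######
[... 1537 characters left out ...]
:::::::****++*=====##++###++++++++++++++
298 ::-::::::::::::::****++*===--##++###+++++=====++++
299 .::::::::::::::::+***++*==--+*#++###===+++++++++++
300 :::::::::::::::::+***++*=---+*#++###=++++++++++=++
301 :::::::::::-:::::-***++*=---++#++##++===++++***+++
302 :::::::-::::::::::***++*=-++++#+++++++++++++++++++
303 ::::::::::::::::::+**++*=--===*++++++++++++++++++=
304 :::::::::::::::::::::++*=+++++**+++++++++++++++++=
305 ::::::::::::=::==::::++*++++++++++++++++++++++++++
306 .:::::::::::======:::-:=++++++++++++++++++++++++++
307 ::.::::::::=======:::::-+++++++=++++++++++++++++++
308 :::::::::::=======::::::==+=++==+++++++++++++==+++
309 :::::.::::::======:::::::::======++++++++++++=++++
```

carry_out --plan '[[[0, 0, 5], 0, 0.8], [[0, 0, 5], 0, 0.8], [[0, 0, -5], 0, 0.8], [[0, 0, 5], 0, 0.8], [[0, 0, -5], 0, 0.8], [[0, 0, 5], 0, 0.8], [[0, 0, 0], 0, 0.8], [[0, 0, 0], 0, 0.8]]'

```text
t: 22.1
ee_pos: [0.4244, -0.2744, 0.1696]
tool_rot: [[0.997, 0.001, 0.08], [-0.08, 0.021, 0.997], [-0.0, -1.0, 0.021]]
ft_force: [0.3, 0.8, -0.4]
width: 0.176
```

```bash
cat > st.py <<'E'
from h import *
np.set_printoptions(precision=1,suppress=True)
o=ctrl.get_obs();e=np.array(o["ee_pos"]);print(e*1000,o["ft_force"],o["torque"])
R=np.array(o["tool_rot"]);d=np.cross([0,0,1],R[:,0]);d[2]=0;d/=np.linalg.norm(d)
a=e-R[:,1]*.03
for n in("side","top"):
    p=cams.get_image(n)
    print(n,"grip",proj(p,a)[0],"tips",{ang:proj(p,a+.187*(d*np.cos(np.radians(ang))-np.array([0,0,np.sin(np.radians(ang))])))[0].round(1).tolist() for ang in(0,20,35,50,70)})
    for f in cams.masks_of("stick",p)[:2]: print(f["conf"],cv2.boxPoints(cv2.minAreaRect(cv2.findNonZero(f["mask"].astype(np.uint8)))).round(1).tolist())
E
python3 st.py
```

```text
[ 424.4 -274.4  169.6] [ 0.3  0.8 -0.4] [-0.1  0.  -0. ]
side grip [294.7 277.1] tips {0: [284.8, 233.9], 20: [285.7, 257.0], 35: [287.0, 275.5], 50: [288.7, 294.1], 70: [291.7, 317.8]}
0.7 [[339.0, 218.0], [367.0, 218.0], [367.0, 234.0], [339.0, 234.0]]
0.44 [[283.0, 281.0], [297.5, 275.20001220703125], [300.3999938964844, 282.6000061035156], [286.0, 288.3999938964844]]
top grip [427.3 268.8] tips {0: [367.9, 263.7], 20: [368.8, 266.4], 35: [373.8, 268.4], 50: [381.8, 270.4], 70: [396.3, 272.8]}
0.74 [[376.8999938964844, 266.70001220703125], [427.0, 265.3999938964844], [427.1000061035156, 270.8999938964844], [377.1000061035156, 272.20001220703125]]
```

carry_out --plan '[[[0, 0, 0], 0, 0.8], [[0, -0.5, 2], 0.015, 0.8], [[1, -1, 3], 0, 0.8], [[2.5, -1, 3], 0, 0.8], [[3.5, 0, 3], 0, 0.8], [[4.5, 0, 2], 0, 0.8], [[4.5, 0, 1], 0, 0.8], [[3, 0, 0], 0, 0.8]]' --squeeze 60

```text
t: 23.1
ee_pos: [0.6144, -0.3007, 0.3251]
tool_rot: [[0.998, 0.006, 0.067], [-0.067, 0.004, 0.998], [0.006, -1.0, 0.005]]
ft_force: [0.9, 0.1, -0.7]
width: 0.157
```

```bash
python3 st.py
```

```text
[ 614.4 -300.7  325.1] [ 0.9  0.1 -0.7] [-0.1 -0.  -0. ]
side grip [383.5 213.5] tips {0: [361.2, 176.2], 20: [360.7, 201.5], 35: [362.0, 221.0], 50: [364.5, 240.2], 70: [369.7, 263.8]}
0.6 [[358.70001220703125, 228.1999969482422], [387.0, 211.5], [391.1000061035156, 218.60000610351562], [362.8999938964844, 235.1999969482422]]
top grip [447.4 197.2] tips {0: [382.5, 192.5], 20: [382.9, 198.6], 35: [387.8, 202.8], 50: [396.2, 206.4], 70: [411.6, 210.1]}
0.57 [[390.3999938964844, 201.60000610351562], [444.70001220703125, 194.8000030517578], [445.6000061035156, 201.60000610351562], [391.29998779296875, 208.3000030517578]]
```

```bash
cat > tip.py <<'E'
from bed import *
def ends(p):
    f=max(cams.masks_of("stick",p),key=lambda f:f["conf"])
    b=cv2.boxPoints(cv2.minAreaRect(cv2.findNonZero(f["mask"].astype(np.uint8))))
    b=b[np.argsort(b[:,0])];return b[:2].mean(0),b[2:].mean(0),f["conf"]
if __name__=="__main__":
    S,T=cams.get_image("side"),cams.get_image("top");s,t=ends(S),ends(T)
    tip,err=tri(S,s[0],T,t[0]);e=np.array(ctrl.get_obs()["ee_pos"]);print("s",s,"t",t);print("tip",tip,err,"tcp",e)
    g=e+[0,0,.03];v=tip-g;print("len",np.linalg.norm(v),"yaw",np.degrees(np.arctan2(v[1],v[0])),"tilt",np.degrees(np.arcsin(-v[2]/np.linalg.norm(v))))
    m=bed([-.17,0,.021],o=(.6450,.0265),yaw=85.7)[0];ax=bed([-.16,0,.021],o=(.6450,.0265),yaw=85.7)[0]-m;ax/=np.linalg.norm(ax)
    print("mouth",m,"axis",ax,"tip along/off axis",(tip-m)@ax,(tip-m)-((tip-m)@ax)*ax)
E
python3 tip.py
```

```text
s (array([359.0343, 233.0558], dtype=float32), array([387.824 , 215.3391], dtype=float32), 0.68) t (array([408.6342, 192.7073], dtype=float32), array([416.2439, 183.1951], dtype=float32), 0.69)
tip [ 0.6258 -0.2056  0.2567] 0.056904982360088514 tcp [ 0.6101 -0.3016  0.3225]
len 0.13651223293979817 yaw 80.74715777741156 tilt 44.55846772227521
mouth [ 0.6355 -0.1004  0.2027] axis [ 0.0614  0.8168 -0.5736] tip along/off axis -0.11749924702851708 [-0.0025 -0.0092 -0.0134]
```

```bash
sed -i 's/^def ends(p):/def ends(p):\n    global FB/; s/f=max(cams.masks_of("stick",p),key=lambda f:f\["conf"\])/F=[f for f in cams.masks_of("stick",p) if cv2.minAreaRect(cv2.findNonZero(f["mask"].astype(np.uint8)))[0][0]<425 and f["mask"].sum()>100];f=F[0]/' tip.py; sed -i '/global FB/d' tip.py
python3 - <<'E'
from bed import *
S,T=P["side"],P["top"]
tip,err=tri(S,(360.5,232),T,(390.8,205));e=np.array([.6144,-.3007,.3251]);print(tip,err)
v=tip-e-[0,0,.03];print(np.linalg.norm(v),np.degrees(np.arctan2(v[1],v[0])),np.degrees(np.arcsin(-v[2]/np.linalg.norm(v))))
E
python3 tip.py
```

```text
[ 0.6207 -0.1607  0.2246] 0.005550141380143188
0.19154628870027485 87.42300581402696 42.96222169127713
s (array([358.4265, 233.0441], dtype=float32), array([386.6618, 216.1029], dtype=float32), 0.72) t (array([391.8621, 206.874 ], dtype=float32), array([447.3767, 200.0763], dtype=float32), 0.6)
tip [ 0.6144 -0.1639  0.2243] 0.0060122796724750805 tcp [ 0.6108 -0.3015  0.3225]
len 0.18809705624088133 yaw 88.46776290427327 tilt 42.95050259636417
mouth [ 0.6355 -0.1004  0.2027] axis [ 0.0614  0.8168 -0.5736] tip along/off axis -0.06557502023259838 [-0.017  -0.0099 -0.016 ]
```

carry_out --plan '[[[0.9, 1.2, 0.4], 0, 0.8], [[0.6, 1.1, 0.3], 0, 0.8], [[0, 0, 0], 0, 0.8], [[0.1, 1.4, -1], 0, 0.8], [[0.1, 1.0, -0.7], 0, 0.8], [[0, 0, 0], 0, 0.8]]'

```text
t: 24.3
ee_pos: [0.6291, -0.2487, 0.3118]
tool_rot: [[0.998, 0.003, 0.067], [-0.067, 0.007, 0.998], [0.002, -1.0, 0.007]]
ft_force: [-0.3, 0.3, -1.1]
width: 0.159
```

```bash
python3 tip.py; python3 - <<'E'
from h import *
S=cams.get_image("side");T=cams.get_image("top");save(S,"c1",(320,170,420,260),5)
save(T,"c1t",(340,175,440,265),3);a=cv2.imread("pics/c1.png");b=cv2.imread("pics/c1t.png");v=np.zeros((450,800,3),np.uint8);v[:,:500]=a;v[:270,500:]=b;cv2.imwrite("pics/c1.png",v)
E
```

```text
s (array([359.3054, 225.4363], dtype=float32), array([385.4127, 207.1611], dtype=float32), 0.73) t (array([375.81, 201.67], dtype=float32), array([426.21, 194.47], dtype=float32), 0.55)
tip [ 0.6336 -0.1148  0.2153] 0.005811748284182833 tcp [ 0.6294 -0.2518  0.3131]
len 0.18737874604272686 yaw 88.25279728493213 tilt 43.01870509901807
mouth [ 0.6355 -0.1004  0.2027] axis [ 0.0614  0.8168 -0.5736] tip along/off axis -0.019134433730312855 [-0.0007  0.0012  0.0016]
```

View pics/c1.png

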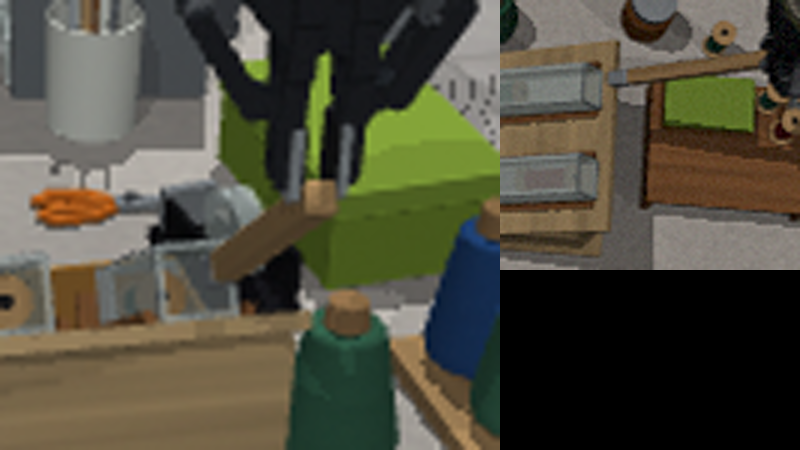

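carry_out --plan '[[[-0.4, 0, 0], -0.03, 0.8], [[0.07, 1.0, -0.7], 0, 0.8], [[0.07, 1.0, -0.7], 0, 0.8], [[0.07, 1.0, -0.7], 0, 0.8], [[0.07, 1.0, -0.7], 0, 0.8], [[0, 0, 0], 0, 0.8]]' --squeeze 25

```text
t: 25.2
ee_pos: [0.6274, -0.2085, 0.2827]
tool_rot: [[0.995, 0.004, 0.104], [-0.104, 0.006, 0.995], [0.004, -1.0, 0.006]]
ft_force: [-0.2, 0.6, -0.2]
width: 0.158
```

```bash
python3 - <<'E'
from h import *
o=ctrl.get_obs();print(o["ee_pos"],o["ft_force"],o["torque"])
S=cams.get_image("side");T=cams.get_image("top")
asc(S,335,190,60,50);asc(T,340,185,80,40)
E
```

```text
[ 0.62739723 -0.20853971  0.28269555] [-0.15904221  0.59470502 -0.20755089] [-0.0742055   0.01739054  0.02342778]
190 --------===+++++===++#%%%%%%%%@%@@@@@@*---*%@@@@%@%%%%%%%%%%
191 --------===++++======+%%%%%%@@@@@%%%%%=---*%%@%%%%%@%%%%%%%%
192 --------===+++++++++++*%%%%%@%@%@%%%%%----*@@%%%%%%%%%%%%%%=
193 --------===+++===++=+++%%%%%%%%%%%%%%%----=@@%%%%%@%@%%%%%*-
194 --------===+*=======+++*%%%%@%%%@%%%%%*---=@@%%%%%%%%%@%%#--
195 --------===+==++=====+++*%%%%%%%@%%%%%*+-*%@@%%%%%%%%*#%*---
196 --------===+=++=====+++==%%%%%%%@%%%%%**+#@@@%%%%%#*--------
197 ---------============++==+#+*#@%%%%%%****%@@@@%%%#------====
198 =======++=================..-*%@%%%%%%***%@@##%%%=----======
199 ======++===+==============..-*%@%%%#*##**%@@#+*@%===========
200 ++++========:......::::::...-*%@%@%++%***@@@#+#%%===========
201 ++=========:::..............=*%@%%%++%**#@@@*+#%%===========
202 ++++++====.:::..::...::....::+@@%%#++#**#@@@*+#%#===========
203 ++=====......:::....:...:::.==%%%%#++%*##@@@*+%%#===========
204 :+=...=..::..::.....:...:::==+@@%%#++%###@@@++%%*===========
205 :=:...=
[... 4963 characters left out ...]
++++++++++++++++++++
217 *===========+++++++++=====+++++=++++++*********#%@***#%%%%%%%%@@%%##***+++++++++
218 ===+======+=+++++==++++===++++=++++++**********#%%***#%%%%%%%%%%%%%%%@%%%@%%%%##
219 ==+++++++==++++++++++++===+++++=+++++**********#%%%%#%%###%%%%%%%%%%#%%%%%%%%%%@
220 ===+++=+++=++++++++++++===+++++++++++**********#%@%#%%#########%#%%##%%%%%%%%%%%
221 ==+++++++=+++++++=++++++==+++++++++++**********#%@######%#####%#######%#######%%
222 ===++++++++++++++=+++=====++=++++++++**********#@%%########%#%###%%#####******##
223 ==++++=++=+++++++++++=====++=++++++++**********#@%#########%#########%%#%%#%#***
224 ==+++++++==++++++++++++===+++=+++++++**********#@#******########%##%#######%%%%%
```

carry_out --plan '[[[0.03, 0.6, -0.9], 0, 0.8], [[0.03, 0.6, -0.9], 0, 0.8], [[0.03, 0.6, -0.9], 0, 0.8], [[0.03, 0.6, -0.9], 0, 0.8], [[0, 0, 0], 0, 0.8]]'

```text
t: 25.8
ee_pos: [0.6293, -0.1852, 0.2446]
tool_rot: [[0.994, 0.006, 0.107], [-0.107, 0.005, 0.994], [0.006, -1.0, 0.005]]
ft_force: [-0.2, 0.6, -0.9]
width: 0.156
```

carry_out --plan '[[[0, 0, 0], 0, 0.8], [[0.05, 0.8, -0.6], 0, 0.8], [[0.05, 0.8, -0.6], 0, 0.8], [[0.05, 0.8, -0.58], 0, 0.8], [[0, 0, 0], 0, 0.8]]' --squeeze 80

```text
t: 26.3
ee_pos: [0.632, -0.1611, 0.2266]
tool_rot: [[0.994, 0.009, 0.109], [-0.109, 0.002, 0.994], [0.009, -1.0, 0.003]]
ft_force: [0.8, 1.5, 0.2]
width: 0.148
```

carry_out --plan '[[[0, 0.8, -0.58], 0, 0.8], [[0, 0.8, -0.58], 0, 0.8], [[0, 0.8, -0.58], 0, 0.8], [[0, 0, 0], 0, 0.8]]'

```text
t: 26.7
ee_pos: [0.6319, -0.1336, 0.2076]
tool_rot: [[0.994, 0.009, 0.108], [-0.108, 0.004, 0.994], [0.009, -1.0, 0.005]]
ft_force: [-0.1, 0.9, -0.2]
width: 0.151
```

carry_out --plan '[[[0.05, 0.8, -0.58], 0, 0.8], [[0.05, 0.8, -0.58], 0, 0.8], [[0, 0, 0], 0, 0.8]]'

```text
t: 27.0
ee_pos: [0.6331, -0.1169, 0.1952]
tool_rot: [[0.994, 0.009, 0.108], [-0.109, 0.003, 0.994], [0.009, -1.0, 0.004]]
ft_force: [-0.2, 1.9, -0.6]
width: 0.147
```

```bash
python3 - <<'E'
from h import *
o=ctrl.get_obs();print(o["ee_pos"],o["ft_force"],o["torque"])
S=cams.get_image("side");T=cams.get_image("top")
for n,p in(("s",S),("t",T)):
    for f in cams.find_in("reel",p)[:5]: print(n,f["conf"],np.round(f["extent"]))
save(T,"d1",(275,180,415,260),5.7)
E
```

```text
[ 0.63310127 -0.11691926  0.19522318] [-0.22615233  1.87540702 -0.64268634] [0.33394304 0.00538874 0.02460737]
t 0.53 [312. 199.   8.  15.]
```

View pics/d1.png

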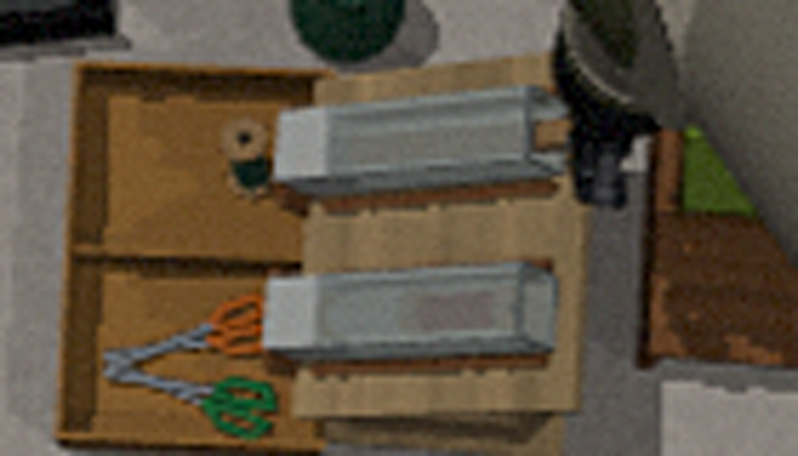

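carry_out --plan '[[[-0.05, -0.8, 0.57], 0, 0.8], [[-0.1, -1.6, 1.12], 0, 0.8], [[-0.12, -2.0, 1.4], 0, 0.8], [[-0.12, -2.0, 1.4], 0, 0.8], [[-0.12, -2.0, 1.4], 0, 0.8], [[-0.12, -2.0, 1.4], 0, 0.8], [[-0.12, -2.0, 1.4], 0, 0.8], [[-0.12, -2.0, 1.4], 0, 0.8]]'

```text
t: 28.0
ee_pos: [0.6218, -0.2702, 0.3027]
tool_rot: [[0.994, 0.008, 0.109], [-0.109, 0.003, 0.994], [0.008, -1.0, 0.004]]
ft_force: [0.6, -0.7, -1.2]
width: 0.148
```

carry_out --plan '[[[-0.1, -2.2, 1.4], 0, 0.8], [[-1, -2.2, 0], 0, 0.8], [[-3, 0, 0], 0, 0.8], [[-4, 0, 0], 0, 0.8], [[-4, 0, 0], 0, 0.8], [[-3.5, 0, -1], 0, 0.8], [[-2.5, 0, -3], 0, 0.8], [[-1, 0, -3], 0, 0.8]]'

```text
t: 28.8
ee_pos: [0.4213, -0.3316, 0.2538]
tool_rot: [[0.992, 0.015, 0.125], [-0.125, -0.01, 0.992], [0.016, -1.0, -0.008]]
ft_force: [-0.4, -0.7, -1.3]
width: 0.15
```

```bash
python3 st.py; python3 - <<'E'
from h import *
T=cams.get_image("top");asc(T,305,190,75,58)
E
```

```text
[ 421.3 -331.6  253.8] [-0.4 -0.7 -1.3] [-0.1  0.  -0. ]
side grip [298.6 260.5] tips {0: [291.0, 216.1], 20: [291.6, 241.1], 35: [292.6, 261.0], 50: [293.9, 280.9], 70: [296.1, 306.2]}
0.59 [[288.79998779296875, 272.0], [298.6000061035156, 258.29998779296875], [305.0, 262.79998779296875], [295.20001220703125, 276.6000061035156]]
top grip [453.7 266.9] tips {0: [390.7, 258.7], 20: [390.7, 261.9], 35: [395.3, 264.5], 50: [403.2, 267.2], 70: [418.0, 270.5]}
0.85 [[399.0, 270.0], [399.0, 264.0], [452.0, 264.0], [452.0, 270.0]]
190 ======+==================+*#%@%%%%#***#**#*#*=--=--=====++++++++++++++++++*
191 **+++++++++++=+============+*###************+===++++++++++++++++++++===+++*
192 ##%#####*####***************+********++++++++++++++++++++++++=++++++++=++**
193 %@%%%%%%@%%%%@%%@%%%%%%%%%**++=========+++++++++++*+++++++++=+++=++++++++**
194 %%%%%%%%%%%%%%%%%%%%%@%%@*+++++++===+=++++++++++++++++++++++==+++++++=+++**
195 #%%%%%%%%%%%%%%%%%%%%%%%%++++++++===+==++++++++++++++++++++=+=+#****+=+++*#
196 ########%###%#%%%%%%%%%%%++++++++===++++++++++++=+=+==========+**####+=++**
197 *****#
[... 3369 characters left out ...]
#-:-------======================++++++++++****#*++++*+++****
240 +#++==+*+*##***+-------==++=++*++++*******#**********+****+**+*##**++++***+
241 *##%%*#%#*++*****#############************+****+************####*##*+++****
242 ++++******#######%%%#*##*####*******#############%%%%%%%%%%%%%%%#%*++++****
243 *+*+*************##%%%%########%%%%%%%%##%####%###################*++++****
244 ++++******++++*+##%%%%#*###############################****#######+++++****
245 *+*++*+**+++++++*##%%%+=+##***#*#*************###**+=**+===*+++++++++++****
246 ***+*+****####**+*+**#+==**+=**+=+===========++++=+=++===+=++++++++++++****
247 ==+***#####*######***+======+====+===++=====+++++++++++++==++++++++++++****
```

carry_out --plan '[[[0, 0, -3], 0, 0.8], [[0, 0, -4], 0, 0.8], [[0, 0, -3], 0, 0.8], [[0, 0, -2], 0, 0.8], [[0, -0.3, -2], 0, 0.8], [[0, -0.3, -2], 0, 0.8], [[0, -0.3, -2], 0, 0.8], [[0, 0, 0], 0, 0.8]]' --squeeze 20

```text
t: 29.85
ee_pos: [0.4475, -0.3447, 0.082]
tool_rot: [[0.992, 0.043, 0.117], [-0.116, -0.022, 0.993], [0.045, -0.999, -0.017]]
ft_force: [-1.3, 2.6, 2.6]
width: 0.151
```

carry_out --plan '[[[0, -0.2, -2], 0, 0.8], [[0, -0.2, -2], 0, 0.8], [[0, 0, -1.5], 0, 0.8], [[0, 0, -1], 0, 0.8], [[0, 0, 0], 0, 0.8]]'

```text
t: 30.35
ee_pos: [0.4599, -0.3534, 0.0238]
tool_rot: [[0.992, 0.057, 0.116], [-0.114, -0.033, 0.993], [0.061, -0.998, -0.026]]
ft_force: [-0.9, 0.7, 2.2]
width: 0.141
```

carry_out --plan '[[[-1.2, 0, -1], 0, 0.8], [[-1.2, 0, -1], 0, 0.8], [[-0.3, 0, -1], 0, 0.8], [[-0.2, 0, -0.8], 0, 0.8], [[0, 0, 0], 0, 0.8]]'

```text
t: 30.85
ee_pos: [0.4385, -0.3558, -0.0088]
tool_rot: [[0.991, 0.07, 0.117], [-0.114, -0.039, 0.993], [0.074, -0.997, -0.031]]
ft_force: [-0.5, 0.8, 0.8]
width: 0.151
```

carry_out --plan '[[[0, 0, -0.5], 0, 0.8], [[0, 0, -0.4], 0, 0.8], [[0, 0, 0], 0, 0.8], [[0, 0, 0], 0, 4], [[0, 0, 0], 0, 6], [[0, 0, 2], 0, 6], [[0, 0, 4], 0, 6], [[-0.5, -1, 4.5], 0, 6]]'

```text
t: 31.65
ee_pos: [0.4351, -0.362, 0.0864]
tool_rot: [[0.992, 0.066, 0.109], [-0.107, -0.034, 0.994], [0.069, -0.997, -0.027]]
ft_force: [0.1, -1.2, 0.1]
width: 0.705
```

```bash
python3 - <<'E'
from bed import *
o=ctrl.get_obs();print(o["t"],o["ee_pos"],o["width"])
S=cams.get_image("side");T=cams.get_image("top")
for n,p in(("s",S),("t",T)):
  for q in("stick","reel"):
    for f in cams.find_in(q,p)[:3]: print(n,q,f["conf"],np.round(f["extent"]))
save(S,"e",(255,180,425,370),3);save(T,"et",(270,170,440,300),2.4)
a=cv2.imread("pics/e.png");b=cv2.imread("pics/et.png");v=np.zeros((570,800,3),np.uint8);v[:570,:400]=a[:570,:400];v[:b.shape[0],402:402+b.shape[1]]=b[:,:398];cv2.imwrite("pics/e.png",v)
E
```

```text
31.65 [ 0.4351 -0.362   0.0864] 0.7045607229318823
s stick 0.94 [298. 311.  16.  54.]
t stick 0.56 [286. 192.  47.  69.]
t stick 0.54 [381. 264.  56.  11.]
t stick 0.16 [322. 188.  58.  65.]
```

View pics/e.png

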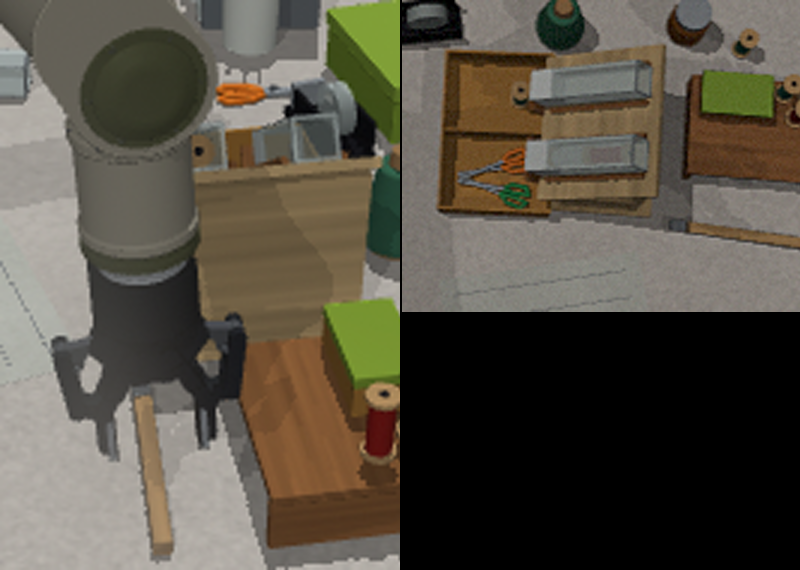

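```bash
python3 - <<'E'
from bed import *
T=cams.get_image("top");k=dict(o=(.6450,.0265),yaw=85.7)
xs=np.arange(-.03,.03,.001);pr=[]
for c in(0,.1):
    r=rect(T,xs,np.arange(c-.014,c+.014,.001),.042,**k).mean(1-1);pr.append(r);g=np.gradient(cv2.GaussianBlur(r.astype(np.float32)[None],(0,0),1.5)[0]);i=g.argmin();print(c,"foot edge x",xs[i],g[i],r.astype(int)[::3])
xs2=np.arange(-.19,-.15,.001)
for c in(0,.1):
    r=rect(T,xs2,np.arange(c-.014,c+.014,.001),.042,**k).mean(0);print(c,r.astype(int)[::2])
E
```

```text
0 foot edge x 2.7755575615628914e-17 -8.210079 [146 145 145 145 145 144 144 146 146 137 115  89  88  87  82  74  80  89  96  93]
0.1 foot edge x -0.0009999999999999731 -9.673744 [139 139 139 139 139 139 138 140 138 125  95  71  74  75  75  74  73  72  73  75]
0 [ 93  96 101 102 102 101  99  99  95  90  85  85 105 119 119 118 118 117 116 116 117]
0.1 [ 95 102 102 102 102 102 102 100  93  83  81  86  96 104 106 106 106 105 103 100  98]
```

```bash
python3 -c "
from cell import ctrl
print(ctrl.sign_off())"
```

```text
the job is handed in; nothing more can be done
None
```

The job is done and handed in at about 32 s of the 72 s allowed. The tube is in the empty channel, the reel is in the card box, and the stick is back on the table.

**What I did:**
- I picked up the rightmost tube, tipped it into the channel collar-downhill, and slid it down against the end stop.
- I drew the stick out from under the shelf and gripped it again by its tail. It didn't tilt under its own weight, so I jerked the arm up and down to swing the tip down to about 43°.
- I pushed the stick about 160 mm down the bore until the reel dropped. I then pulled it out and laid it flat in front of the shelf.

**Last checks:**
- **Tube:** its foot edge lines up within about 1 mm with the fixed tube in the next channel and with where I worked out the stop to be.
- **Reel:** it shows in the box, in the half without scissors, and looks to be standing on end.
- **Stick and robot:** the stick lies flat and free, and the open gripper touches nothing.
- **Other things:** those in view in the last pictures look unmoved. I didn't measure each one.

**What disagreed or failed:**
- The visible fingertips end 20–30 mm short of the stated TCP. My first try at both the tube and the stick closed above it, and I regripped lower.
- The network didn't find the reel in the final pictures, so that check is by eye.
- The tool drifted a few degrees in tilt, and up to 4 cm sideways on the last lowering, which I corrected. Force readings between moves stayed at about 6 N or less.

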